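Pull test of a bench spring gauge

TASK

Give the bench spring gauge its pull test: lift the loose drawbar off its wooden rest, push its sleeve right down onto the gauge's upright spigot, the bar pointing away from the barrel along the base, and let go. Then take the drawbar by its upright black grip and pull the slide out, not past the mark, until its index finger lines up with the point of the rider on the scale rail; hold it there for two seconds, then ease it gently back until the slide is fully home. Leave the drawbar seated on the spigot, and do not shift the rider or disturb the other things.

Things in the scene. Friction and masses are not known exactly. Their poses are not given: they have to be found in the camera images.
- drawbar: Loose pull handle, 140 g. Origin: bore centre at the sleeve's underside; +x along the bar to the grip. Aluminium sleeve 34 mm outside, bore 20.6 mm right through, 32 mm tall; bar 18 mm wide, from 0 to 18 mm above the underside, clear to grasp at x = 20 to 90 mm; black upright grip at x = 105 mm, 23 mm across (waist 19), 18 to 58 mm up. Starts level in the rest.
- rest: Fixed wooden rest, base 170 x 56 x 8 mm. Origin on the worktop beneath the resting sleeve, +x to the pocket. The drawbar's underside lies 20 mm up on blocks at x = 0 and 105 mm; between them the bar is free underneath. Pocket round the grip: walls 80 mm high, x = 88 to 131 mm, 48 mm wide outside, open at the top and to the sleeve: lift straight up.
- gauge: Fixed bench spring gauge. Origin on the worktop below the spigot when home; +x is the way the slide is pulled. Grey base plate 260 x 96 x 10 mm (x = -150 to 110 mm); lying barrel 44 mm across, x = -146 to -40 mm, top at 58 mm; scale rail on the -y side, top 22 mm, with the rider on it, y = -34 to -52 mm, top 35 mm.
- slide (a joint): How far the slide is pulled out, m: 0 home, 0.11 fully out. A spring pulls it home with about 3 N at 0, 8 N at 0.1. The slide's flat steel deck is 90 mm long (x = -17 to 73 mm from the spigot), 30 mm wide, top 30 mm above the worktop.
- marker (a joint): Position of the rider on the scale rail, m: the index is in line with the rider when slide equals this value. It is set before the start (45 to 85 mm) and sits by friction.
- spigot_foot (a point): Foot of the upright steel spigot, on the slide's deck, 30 mm above the worktop; moves with the slide. Spigot 16 mm in diameter, 24 mm tall, its top 5 mm tapered to 10 mm. Axes as the gauge. Pushed fully on, the underside of the sleeve lies here.
- index (a point): Tip of the slide's thin black index finger, which crosses the scale rail 20 mm ahead of the spigot on the -y side; axes as the gauge.
- mark (a point): Point of the dark steel rider (12 mm long) on the scale rail, projected to the index finger's height; axes as the gauge. In line when index and mark have the same x along the gauge.
- sleeve (a point): Centre of the bore at the underside of the drawbar's sleeve.
- bar_mid (a point): Middle of the drawbar's bar, 48 mm from the sleeve's axis, half way up the bar; near the centre of mass.
- grip (a point): Middle of the drawbar's upright black grip, at its waist.
- bottle_a: Bystander: amber dropper bottle, 39 mm across, 104 mm tall; origin under its centre.
- bottle_b: Bystander: amber dropper bottle, 39 mm across, 104 mm tall; origin under its centre.
- bowl: Bystander: white mortar, 116 mm across, 54 mm high; origin under its centre.
- plate: Bystander: white spot plate 119 x 89 x 12 mm; origin under its centre.
- scales: Bystander: black pocket balance 70 x 120 x 24 mm; origin under its centre.

How it is judged:
By the outcome, as a careful person would: the job done as asked, in the order asked, and still so for the second after the job is handed in, with the robot touching nothing.
It also fails if it takes over 61 s, if anything falls off the work surface, if the arm or the gripper's body presses on something with over 40 N, if the wrist force passes 120 N, or if a joint passes its speed limit or range.

ROBOT

A 6-joint arm with a two-finger parallel gripper is mounted at the origin on a cart in front of the work surface, level with it; the furniture and walls round the work are solid. World frame = base frame: x ahead of the robot, y to its left, z up, the work surface at z = 0. Lengths are in m, angles in degrees, forces in N, time in s.
With the tool pointing down it reaches from about 0.25 to 0.725 m from the base axis. Payload 9.7 kg.
Tool frame: the origin (TCP) lies at the very end of the fingers, on their centre line; the grasp point (between the pads) lies 19 mm behind it (bot.pinch_z is the distance from the TCP to the grasp point, in m); x points along the fingers, z is the direction in which the jaws open and shut, and the axes are right-handed (so a half turn about x gives the same grasp; the last joint's range is limited). The gripper opens to 85 mm and grips with 20 to 120 N. Pads are 22 mm wide; open, the fingers measure 114 mm over their backs; the gripper's body (76 mm by 85 mm) begins 54 mm behind the grasp point. The pads swing forward as they close: fully open they stand 13 mm farther back than shut.
Start: joints at [-65.317, 4.979, 10.078, 95.1, 0, 90], TCP at [0.23, -0.5, 0.196] pointing down, gripper open.
Joint ranges: [-179.16, 179.16], [-48.56, 103.87], [-65.8, 70.77], [-126.05, 130.52], [-82.76, 87.17], [-180, 180]. Speed limits (degrees/s): [127.2, 127.2, 147.25, 180, 180, 180].

INTERFACE

Orientations are given as [roll, pitch, yaw] about the fixed x, y, z axes, in that order (R = Rz(yaw) Ry(pitch) Rx(roll)).
In Python, from workcell import bot gives the robot as it stands.
- The arm moves only by the tool play_rows, never from a script. Its argument "rows" is a list of rows, each a list of 3 entries, a list of its own where there are three numbers: the shift along the tool's x, y, z in cm, then the turn about the tool's x in degrees, then the finger opening in cm, from 0 to 8.54. A call has 1 to 12 rows; each row is the pose to reach, as a shift and turn from the pose commanded when the call began, along the tool's axes at that moment; what a row does not reach only later rows make up. A row lasts 1/12 s, in which the tool goes at most 41.7 mm and 7.16 degrees, less where a joint would pass 70% of its speed; a pose out of reach is approached as far as the arm can. A call with a gripper value outside its range is refused whole. The fingers move at their own pace and stop on an object; "squeeze" is the grip in N (left out, the last holds). Time passes only in rows, so rows that repeat a pose let the fingers close. It gives the time, the measured TCP pose, the force and the opening at its end, in the units of the state.
- bot.get_obs(): the state, without advancing time (a new reading comes with each control period).
- bot.camera(name): name is "scene" or "top"; returns (picture, depth): 400x640x3 uint8, blue, green, red; 400x640 float32, m along the optical axis (not along the pixel's ray), 0 where there is no reading.
- bot.camera_model(name): a dict with "fx", "fy", "cx", "cy" (pixels), "k1" (the pictures are not rectified: a ray, as slopes to the right and down, at radius r is drawn at 1 + k1 r^2 times it, then the intrinsics apply), "origin" and "attitude" of the camera in the world. Camera axes: x right, y down, z forward; pixel columns grow to the right and rows downward; lengths in m; the calibration is good to about 2 mm. A picture is of the moment at which its call begins. camera_model takes no time and is no camera call.
- bot.job_done(): hands the job in, once; it reports no verdict.
The state is a dict: "time": time; "q": joint angles; "qd": joint speeds; "joint_efforts": joint torques, N m; "ee_pos": TCP position; "tcp_rot": TCP orientation; "wrist_force": force on the tool from outside, world axes, zero at the start; "torque": the same for the moment, N m; "opening": finger opening in m.
Only numpy, scipy, OpenCV 4.12 (cv2) and the standard library are available. Lean on these libraries where they do the work, as an engineer would, in place of code of your own. Each camera call takes 0.05 s, during which the arm holds its last target.

## Working session

There is one attempt and no reset: what is moved stays moved. The work goes in short steps, Python scripts to look and compute and a tool call to move; the robot and the scene stay as the last step left them, time stands still between calls to the robot, and variables do not carry over. Pictures are saved under pics/ and viewed, and the job is handed in when it is done.

Besides the shell and the picture viewer there is one more tool, called after "Emit:" as name(argument=value, ...), one argument or row to a line, values as JSON. play_rows: Moves the arm, as the interface text tells. Its arguments: {"type":"object","properties":{"rows":{"type":"array"},"squeeze":{"type":"number"}},"required":["rows"]}

```bash
ls; mkdir -p pics
python3 - <<'E'
from workcell import bot
import cv2,numpy as np
print(bot.get_obs())
for n in("scene","top"):
    m=bot.camera_model(n);print(n,m)
    p,d=bot.camera(n);cv2.imwrite(f"pics/{n}0.png",p);np.save(f"pics/{n}0.npy",d)
print(bot.pinch_z)
E
```

```text
pics
{'time': 0.0, 'q': array([-6.53175156e+01,  5.01236822e+00,  1.00344764e+01,  9.50996103e+01,
       -1.52630560e-03,  9.00008054e+01]), 'qd': array([ 0.03652121,  0.06583452,  0.07353886,  0.01058322, -0.00822137,
        0.0133522 ]), 'joint_efforts': array([-4.02603895e-03, -5.20380700e+01,  4.64813805e+01,  1.58782478e-02,
       -8.11869518e-05,  1.99789940e-05]), 'ee_pos': array([ 0.22955135, -0.49950301,  0.19557113]), 'tcp_rot': array([-178.87097244,   89.92248294,  115.81070764]), 'wrist_force': array([-0.17148252, -0.66400014, -0.02169277]), 'torque': array([0.01644819, 0.00345987, 0.03217984]), 'opening': 0.08531019736391941}
scene {'fx': 495.3470532636702, 'fy': 495.3470532636702, 'cx': 310.13866791996526, 'cy': 194.62588753525804, 'k1': -0.05749765136882611, 'origin': array([-0.51707723,  0.82006971,  0.76701783]), 'attitude': array([-118.02062923,   -0.30064081, -122.55799322])}
top {'fx': 426.27346258523755, 'fy': 426.27346258523755, 'cx': 322.7331339136998, 'cy': 200.5446676805045, 'k1': -0.0906917433374358, 'origin': array([0.4934156 , 0.09004298, 1.15483065]), 'attitude': array([-174.13420247,    1.04566994,  -90.25821578])}
0.0187
```

View pics/scene0.png

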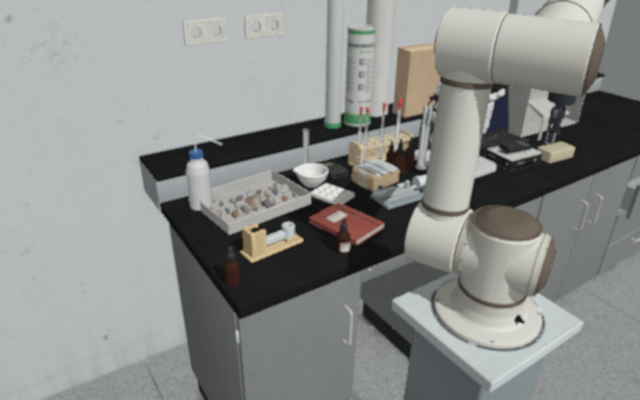

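View pics/top0.png

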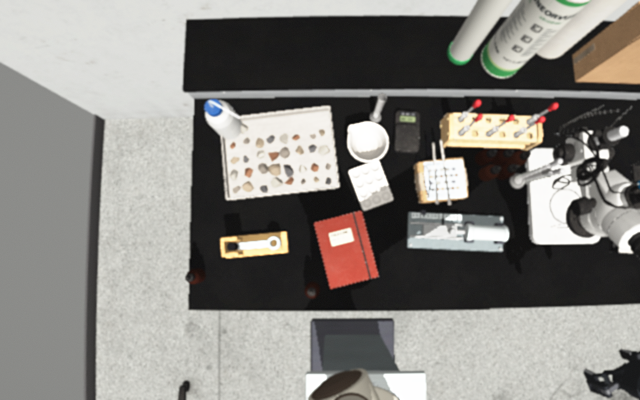

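```bash
cat > h.py <<'E'
import numpy as np,cv2
from scipy.spatial.transform import Rotation as R
from workcell import bot
M={n:bot.camera_model(n) for n in("scene","top")}
def ray(n,u,v):
    m=M[n];K=np.array([[m["fx"],0,m["cx"]],[0,m["fy"],m["cy"]],[0,0,1]])
    p=cv2.undistortPoints(np.array([[[u,v]]],float),K,np.array([m["k1"],0,0,0.]))[0,0]
    d=R.from_euler("xyz",m["attitude"],degrees=True).apply([p[0],p[1],1])
    return m["origin"],d
def onz(n,u,v,z):
    o,d=ray(n,u,v);return o+d*(z-o[2])/d[2]
def proj(n,P):
    m=M[n];c=R.from_euler("xyz",m["attitude"],degrees=True).inv().apply(np.atleast_2d(P)-m["origin"])
    x=c[:,:2]/c[:,2:];r2=(x**2).sum(1,keepdims=True);x=x*(1+m["k1"]*r2)
    return x*[m["fx"],m["fy"]]+[m["cx"],m["cy"]]
def crop(n,p,u0,v0,u1,v1,k,fn):
    c=cv2.resize(p[v0:v1,u0:u1],None,fx=k,fy=k,interpolation=cv2.INTER_CUBIC)
    for u in range((u0+9)//10*10,u1,10):
        cv2.line(c,((u-u0)*k,0),((u-u0)*k,6),(0,255,255),1)
        if u%20==0: cv2.putText(c,str(u),((u-u0)*k,18),0,.4,(0,255,255),1)
    for v in range((v0+9)//10*10,v1,10):
        cv2.line(c,(0,(v-v0)*k),(6,(v-v0)*k),(0,255,255),1)
        cv2.putText(c,str(v),(8,(v-v0)*k),0,.4,(0,255,255),1)
    cv2.imwrite(fn,c)
E
python3 - <<'E'
from h import *
p=cv2.imread("pics/top0.png");crop("top",p,400,200,520,265,6,"pics/g0.png");crop("top",p,205,220,305,270,7,"pics/r0.png")
p=cv2.imread("pics/scene0.png");crop("scene",p,360,160,440,215,8,"pics/gs0.png");crop("scene",p,220,205,320,280,7,"pics/rs0.png")
E
```

```text
(no output)
```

View pics/g0.png

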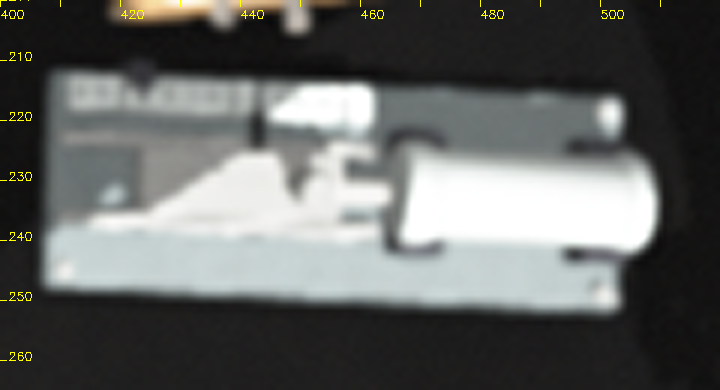

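View pics/r0.png

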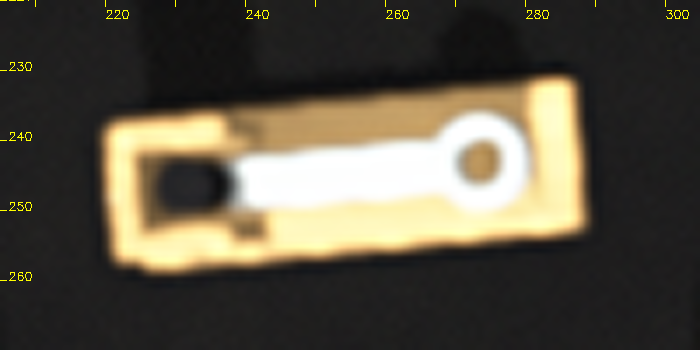

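View pics/gs0.png

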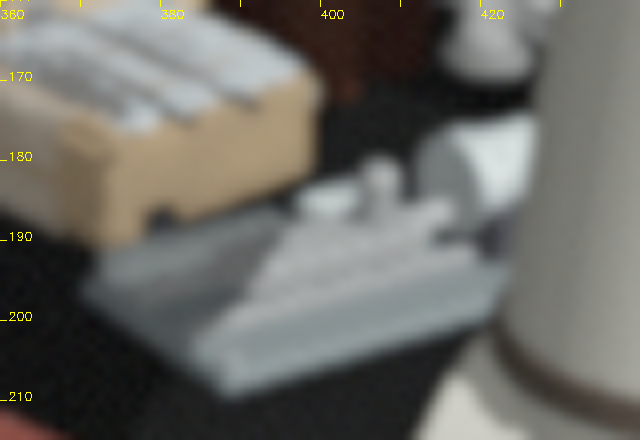

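View pics/rs0.png

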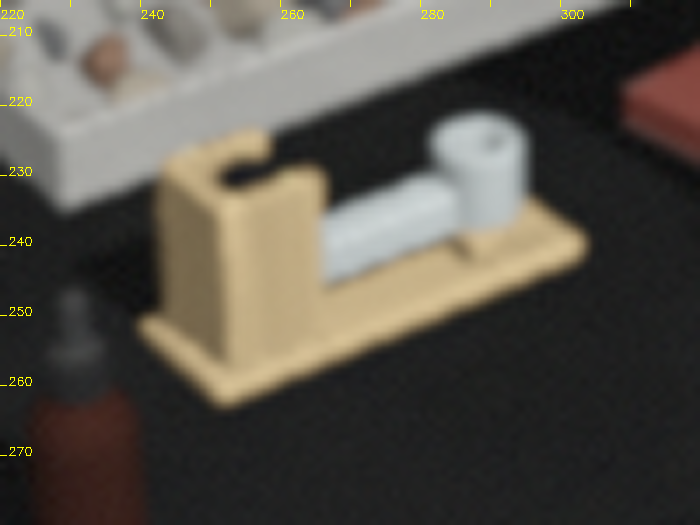

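Run:
```python
from h import *
p=cv2.imread("pics/top0.png")
g=p.astype(float).mean(2)
# near edge of gauge base: subpixel half crossing per column
def edge_v(u,v0,v1):
    c=g[v0:v1,u];d=np.diff(c);return c
pts=[]
for u in range(412,498,4):
    c=g[236:262,u]; hi=c[3:8].mean() ; lo=c[-4:].mean(); h=(np.median(g[242:247,u])+lo)/2
    for i in range(6,25):
        if c[i]>=h>c[i+1]: pts.append((u,236+i+(c[i]-h)/(c[i]-c[i+1])));break
L=np.array([onz("top",u,v,.01)[:2] for u,v in pts])
k=np.polyfit(L[:,1],L[:,0],1);print("near edge x = ",k,"resid",np.abs(np.polyval(k,L[:,1])-L[:,0]).max(), "angle",np.degrees(np.arctan(k[0])))
ends=[]
for v in (241,243,245,247):
    c=g[v,395:425];h=(c[:6].mean()+c[17:22].mean())/2;i=np.where((c[:-1]<h)&(c[1:]>=h))[0][0];ul=395+i+(h-c[i])/(c[i+1]-c[i])
    c=g[v,490:515];h=(c[0:5].mean()+c[-5:].mean())/2;i=np.where((c[:-1]>=h)&(c[1:]<h))[0][0];ur=490+i+(c[i]-h)/(c[i]-c[i+1])
    print(v,ul,ur,onz("top",ul,v,.01),onz("top",ur,v,.01))
# ring
sub=g[225:270,210:300]
print("sleeve",onz("top",271.8,243.7,.052),"grip",onz("top",230.7,246.5,.078))
print("pinch scene sleeve",onz("scene",288.3,224,.052))
print("spigot scene",onz("scene",406.5,181,.054), "barrel")
print("index",onz("top",442.3,220,.03),"rider",onz("top",421.5,213,.035))
```

```text
near edge x =  [0.0558782  0.49031935] resid 0.0005760693536597805 angle 3.1982593045238565
241 406.9235343383585 506.72222222222223 [ 0.50086993 -0.11444654  0.01      ] [ 0.49807901 -0.38634187  0.01      ]
243 406.9453883495146 502.7393442622951 [ 0.49553446 -0.11439237  0.01      ] [ 0.4928334  -0.37506726  0.01      ]
245 406.9357993197279 502.5278606965174 [ 0.49020339 -0.11425476  0.01      ] [ 0.48746171 -0.37426809  0.01      ]
247 407.24436090225566 502.55394736842106 [ 0.48486885 -0.11497178  0.01      ] [ 0.48208529 -0.3741298   0.01      ]
sleeve [0.49549081 0.24188659 0.052     ] grip [0.48851506 0.343099   0.078     ]
pinch scene sleeve [0.49967158 0.2380513  0.052     ]
spigot scene [ 0.52381272 -0.22009938  0.054     ] barrel
index [ 0.55530418 -0.20622191  0.03      ] rider [ 0.57391557 -0.15021054  0.035     ]
```

Run:
```python
from h import *
p=cv2.imread("pics/top0.png");
q=np.clip((p.astype(float)/255)**.6*255,0,255).astype(np.uint8)
crop("top",q,405,205,465,240,13,"pics/g1.png")
p=cv2.imread("pics/scene0.png")
q=np.clip((p.astype(float)/255)**.6*255,0,255).astype(np.uint8)
crop("scene",q,365,165,430,210,12,"pics/gs1.png")
g=p.mean(2)
```

```text
(no output)
```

View pics/g1.png

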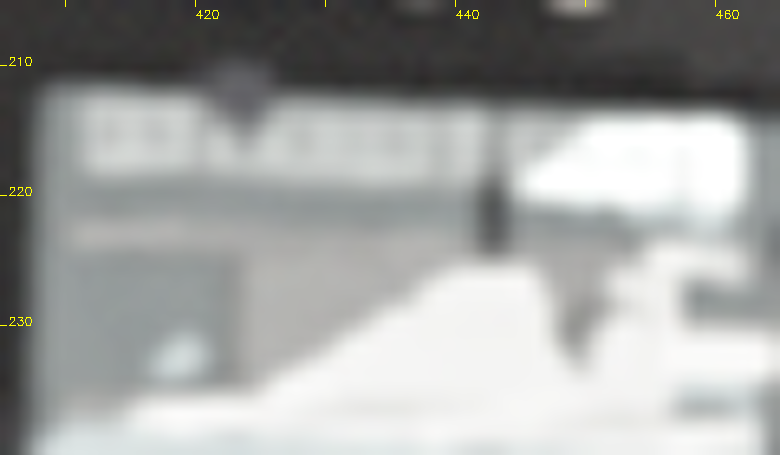

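View pics/gs1.png

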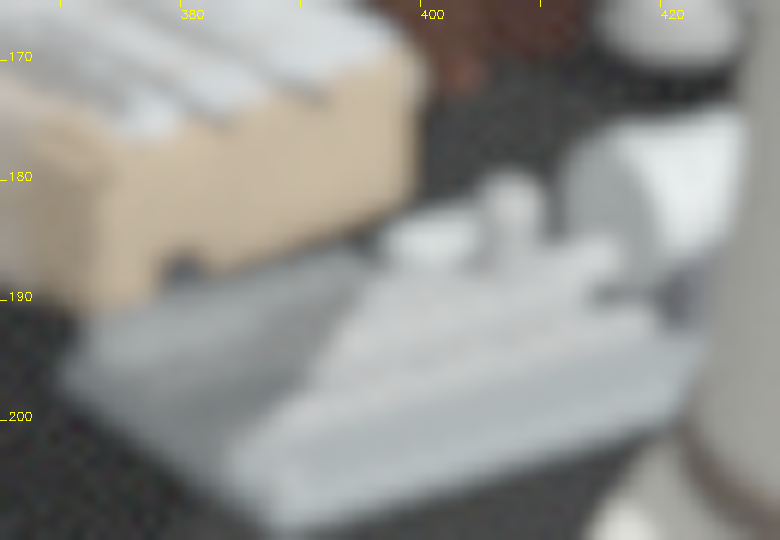

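```bash
cat >> h.py <<'E'
a=np.radians(90-3.2);ex=np.array([np.cos(a),np.sin(a)]);ey=np.array([-ex[1],ex[0]])
G0=np.array([.5257,-.2272])
def toG(P): d=np.asarray(P)[:2]-G0;return np.array([d@ex,d@ey])*1000
E
python3 - <<'E'
from h import *
for z in(.022,.025,.03,.035,.04):
    print(z,"idx",toG(onz("top",442.3,219,z)),"rider pt",toG(onz("top",423.3,215.5,z)),"body",toG(onz("top",423.2,211.5,z)))
# predicted spigot top pix
for P in ([0,0,.054],[0,0,.03]):
    w=np.r_[G0+ex*P[0]+ey*P[1],P[2]];print(proj("top",w),proj("scene",w))
# base corners in scene
for x,y in((110,48),(110,-48)):
    w=np.r_[G0+ex*x/1e3+ey*y/1e3,.01];print(proj("scene",w),proj("top",w))
g=cv2.imread("pics/top0.png").mean(2)
for v in range(210,226):print(v,g[v,416:448].astype(int))
E
```

```text
0.022 idx [ 20.58528374 -31.61271325] rider pt [ 71.81527069 -38.49004572] body [ 72.38833918 -49.16315928]
0.025 idx [ 21.36482005 -31.39673457] rider pt [ 72.45913804 -38.25585425] body [ 73.03068891 -48.90070292]
0.03 idx [ 22.66404724 -31.03677009] rider pt [ 73.53225029 -37.86553513] body [ 74.10127179 -48.46327564]
0.035 idx [ 23.96327443 -30.67680561] rider pt [ 74.60536254 -37.47521602] body [ 75.17185467 -48.02584836]
0.04 idx [ 25.26250162 -30.31684113] rider pt [ 75.67847479 -37.0848969 ] body [ 76.24243756 -47.58842109]
[[453.06945262 230.8374831 ]] [[407.73337016 180.26761158]]
[[450.49167051 231.12796407]] [[407.02242173 186.82858288]]
[[388.63049407 206.3885978 ]] [[407.1475073 247.358951 ]]
[[370.7125179  193.77581188]] [[408.33968112 211.59110249]]
210 [16 17 17 22 28 36 44 46 42 35 22 18 17 17 16 16 17 17 17 16 17 16 18 18
 16 15 17 16 16 18 17 16]
211 [42 40 42 42 43 45 53 54 52 45 32 28 25 24 24 20 22 20 21 20 19 15 19 19
 18 18 16 17 16 16 17 14]
212 [112 109 111 102  82  63  57  53  55  61  69  76  75  72  67  63  61  58
  56  50  43  43  43  45  47  43  36  31 
[... 1071 characters left out ...]
  50  56 110 153 176 186]
221 [118 120 121 118 116 117 115 115 114 112 111 109 107 108 108 108 105 105
 106 109 111 110 112 112 106  82  48  52  87 110 114 115]
222 [136 138 138 131 128 128 128 126 125 122 120 117 117 118 117 117 114 111
 114 119 122 124 124 121 112  87  54  53  87 108 111 107]
223 [136 135 135 131 131 131 130 131 131 131 130 131 128 130 132 130 128 129
 132 137 138 140 139 134 123  96  61  63  97 117 119 117]
224 [115 116 117 116 116 117 117 122 131 134 133 133 134 137 137 134 133 133
 137 142 143 141 142 141 137 120  94  97 121 135 132 127]
225 [108 108 109 109 107 108 106 116 133 140 141 140 142 142 141 140 137 136
 136 140 141 142 152 168 182 179 172 174 183 180 156 135]
```

Run:
```python
from h import *
def W(x,y,z): return np.r_[G0+ex*x/1e3+ey*y/1e3,z/1e3]
for m in(70,72,74):
  print(m,"tip lo/hi",*[proj("scene",W(m,-34,z))[0].round(2) for z in(22,35)])
  print("  body corners scene",*[proj("scene",W(m+dx,y,35))[0].round(1) for dx in(-6,6) for y in(-38,-52)])
  print("  body corners top",*[proj("top",W(m+dx,y,z))[0].round(1) for dx in(-6,6) for y in(-38,-52) for z in (22,35)])
p=cv2.imread("pics/scene0.png").mean(2)
for v in range(182,194):print(v,p[v,370:392].astype(int))
```

```text
70 tip lo/hi [383.41 189.54] [383.71 186.  ]
  body corners scene [384.4 185.1] [381.9 183.4] [381.5 185.9] [378.9 184.2]
  body corners top [426.2 215.8] [427.3 215.5] [426.4 210.6] [427.4 210.2] [421.7 215.6] [422.8 215.3] [421.9 210.4] [422.9 210. ]
72 tip lo/hi [382.92 189.67] [383.22 186.13]
  body corners scene [384.  185.2] [381.4 183.6] [381. 186.] [378.4 184.3]
  body corners top [425.5 215.8] [426.6 215.5] [425.6 210.6] [426.7 210.2] [421.  215.6] [422.  215.2] [421.1 210.3] [422.2 209.9]
74 tip lo/hi [382.43 189.81] [382.72 186.27]
  body corners scene [383.5 185.4] [380.9 183.7] [380.5 186.2] [377.9 184.5]
  body corners top [424.7 215.8] [425.8 215.4] [424.9 210.5] [425.9 210.1] [420.2 215.5] [421.3 215.2] [420.4 210.3] [421.4 209.9]
182 [ 95  97 107 126 139 143 142 141 142 141 140 141 140 140 140 141 141 142
 141 140 139 136]
183 [ 95  97 107 123 138 141 141 141 140 140 138 138 138 138 139 139 139 138
 134 133 127 122]
184 [ 94  95 105 122 135 140 139 138 137 133 131 131 133 134 135 135 135 130
 125 115 103  89]
185 [ 92  95 104 121 135 139 138 134 125 113 105 109 122 128 128 125 120 113
 101  87  74  67]
186 [ 92  93 104 122 133 140 136 122 101  81  72  84 103 114 111 101  93  88
  81  76  80  83]
187 [ 90  96 107 124 135 139 135 116  84  60  56  66  82  92  88  85  86  90
  92  94 102 106]
188 [ 84  93 108 123 134 137 133 113  82  66  68  73  82  88  92  96 101 105
 109 110 114 116]
189 [ 73  83 101 117 126 130 127 113  94  90  93  97  99 106 109 111 115 115
 117 113 112 110]
190 [ 49  67  87 107 118 120 122 117 110 109 108 111 116 120 121 121 117 114
 110 105 104 102]
191 [ 27  50  77 102 113 116 120 122 122 121 122 124 125 127 127 123 116 107
 102  99  98  97]
192 [ 20  43  75 102 114 121 126 128 127 127 128 128 128 125 122 117 110 102
  98  99  98  98]
193 [ 26  45  76 105 118 124 129 130 127 126 125 124 121 117 111 108 101  98
  97  97  99 104]
```

Run:
```python
from h import *
p=cv2.imread("pics/top0.png")
big=cv2.resize(p[220:270,205:305],None,fx=8,fy=8,interpolation=cv2.INTER_CUBIC)
m=((big[:,:,0]>205)).astype(np.uint8)  # blue high => white metal
cn,_=cv2.findContours(m,cv2.RETR_CCOMP,cv2.CHAIN_APPROX_NONE)
tr=lambda q:((q[0]+.5)/8-.5+205,(q[1]+.5)/8-.5+220)
for c in cn:
    if cv2.contourArea(c)>200:
        x,y,w,h=cv2.boundingRect(c);print("area",cv2.contourArea(c),tr((x,y)),tr((x+w,y+h)))
hole=[c for c in cn if 300<cv2.contourArea(c)<4000]
for c in hole:
    (q,ax,an)=cv2.fitEllipse(c);print("hole",tr(q),np.array(ax)/8,onz("top",*tr(q),.05))
# bar centerline columns 240..262
cl=[]
for u in range(242,262,2):
    col=np.where(m[:,int((u-205+.5)*8)])[0]
    v=(col.mean()+.5)/8-.5+220;cl.append(onz("top",u,v,.038)[:2])
cl=np.array(cl);k=np.polyfit(cl[:,1],cl[:,0],1);print("bar",k,np.degrees(np.arctan(k[0])),cl[0],cl[-1])
# dark grip
d=(big.max(2)<70).astype(np.uint8);cn,_=cv2.findContours(d,cv2.RETR_EXTERNAL,cv2.CHAIN_APPROX_NONE)
for c in cn:
    q,_=cv2.minEnclosingCircle(c);t=tr(q)
    if 222<t[0]<240 and 240<t[1]<253:print("grip",t,onz("top",*t,.078))
# rest outline (yellowish)
y=((big[:,:,2].astype(int)>100)).astype(np.uint8);cn,_=cv2.findContours(y,cv2.RETR_EXTERNAL,cv2.CHAIN_APPROX_NONE)
c=max(cn,key=cv2.contourArea);r=cv2.minAreaRect(c);print(r)
# bottom edge right part & right edge at z=.008
cv2.imwrite("pics/m.png",m*255)
```

```text
area 23584.0 (238.4375, 235.9375) (280.0625, 250.4375)
area 2401.0 (269.5625, 239.1875) (276.5625, 246.3125)
hole (273.09230041503906, 242.70945930480957) [6.63599825 7.21861506] [0.49804448 0.23881186 0.05      ]
bar [-0.08244528  0.51682588] -4.713107226486914 [0.49077368 0.32249431] [0.49414454 0.27490087]
((392.8304443359375, 202.38140869140625), (185.91908264160156, 552.6217041015625), 84.4191665649414)
```

View pics/m.png

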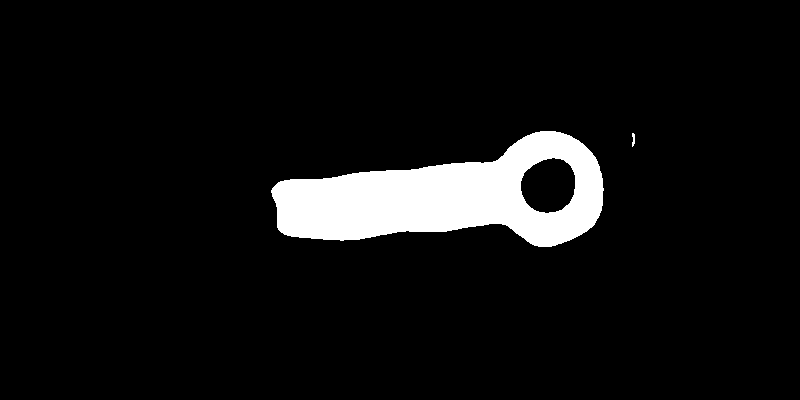

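```bash
cat >> h.py <<'E'
def tool():
    o=bot.get_obs();return o,R.from_euler("xyz",o["tcp_rot"],degrees=True).as_matrix()
def go(P,yawjaw):
    """shift in cm in tool axes to P(TCP, world), turn to put jaw z along yawjaw (mod 180)"""
    o,T=tool();d=T.T@(np.asarray(P)-o["ee_pos"])*100
    cur=np.degrees(np.arctan2(T[1,2],T[0,2]))
    t=(yawjaw-cur+90)%180-90
    # rotation about tool x (down): positive turn -> world yaw negative
    s=np.sign(T[2,0]);print("t",o["time"],"pos",o["ee_pos"].round(4),"jaw",cur.round(2),"q6",o["q"][5].round(1),"shift",d.round(2),"turn",round(s*t,2),"F",o["wrist_force"].round(2),"open",round(o["opening"]*1e3,1),"x",T[:,0].round(4))
E
python3 - <<'E'
from h import *
go([.4936,.2865,.12],4.7)
go([.4936,.2865,.022],4.7)
E
```

```text
t 0.1 pos [ 0.2296 -0.4995  0.1956] jaw -65.32 q6 90.0 shift [  7.64  56.81 -60.38] turn -70.02 F [0.67 0.08 0.56] open 85.7 x [-5.0e-04  1.1e-03 -1.0e+00]
t 0.1 pos [ 0.2296 -0.4995  0.1956] jaw -65.32 q6 90.0 shift [ 17.44  56.81 -60.37] turn -70.02 F [0.67 0.08 0.56] open 85.7 x [-5.0e-04  1.1e-03 -1.0e+00]
```

Emit:
play_rows(
  rows=[
    [[0,28.4,-30.2],-35,8.5],
    [[0,28.4,-30.2],-35,8.5],
    [[0,28.4,-30.2],-35,8.5],
    [[0,28.4,-30.2],-35,8.5],
    [[0,28.4,-30.2],-35,8.5],
    [[0,28.4,-30.2],-35,8.5],
    [[0,28.4,-30.2],-35,8.5],
    [[0,28.4,-30.2],-35,8.5],
    [[0,28.4,-30.2],-35,8.5],
    [[0,28.4,-30.2],-35,8.5],
    [[0,28.4,-30.2],-35,8.5],
  ],
  squeeze=40,
)

```text
time: 1.02
ee_pos: [0.3629, -0.1011, 0.1962]
tcp_rot: [103.3, 89.9, 73.4]
wrist_force: [0.4, -0.9, -0.4]
opening: 0.085
```

```bash
python3 -c "
from h import *
go([.4936,.2865,.12],4.7)"
```

```text
t 1.0167 pos [ 0.3629 -0.1011  0.1962] jaw -29.89 q6 104.2 shift [ 7.68 40.1  -7.98] turn -34.59 F [ 0.36 -0.89 -0.37] open 85.0 x [ 5.0e-04  1.6e-03 -1.0e+00]
```

Emit:
play_rows(
  rows=[
    [[0,40.1,-8],-34.6,8.5],
    [[0,40.1,-8],-34.6,8.5],
    [[0,40.1,-8],-34.6,8.5],
    [[0,40.1,-8],-34.6,8.5],
    [[0,40.1,-8],-34.6,8.5],
    [[0,40.1,-8],-34.6,8.5],
    [[0,40.1,-8],-34.6,8.5],
    [[0,40.1,-8],-34.6,8.5],
    [[0,40.1,-8],-34.6,8.5],
    [[0,40.1,-8],-34.6,6.5],
    [[3,40.1,-8],-34.6,6.5],
    [[6,40.1,-8],-34.6,6.5],
  ],
)

```text
time: 2.02
ee_pos: [0.4963, 0.282, 0.1358]
tcp_rot: [24.1, 89.9, 28.6]
wrist_force: [-0.0, -0.5, -0.8]
opening: 0.0652
```

```bash
python3 -c "
from h import *
go([.4936,.2865,.021],4.7)
p,d=bot.camera('top');crop('top',p,205,200,325,290,6,'pics/t2.png')
p,d=bot.camera('scene');crop('scene',p,205,150,325,280,5,'pics/s2.png')"
```

```text
t 2.0167 pos [0.4963 0.282  0.1358] jaw 4.42 q6 115.2 shift [11.48  0.46 -0.26] turn -0.28 F [-0.05 -0.51 -0.84] open 65.2 x [ 1.7e-03  9.0e-04 -1.0e+00]
```

View pics/s2.png

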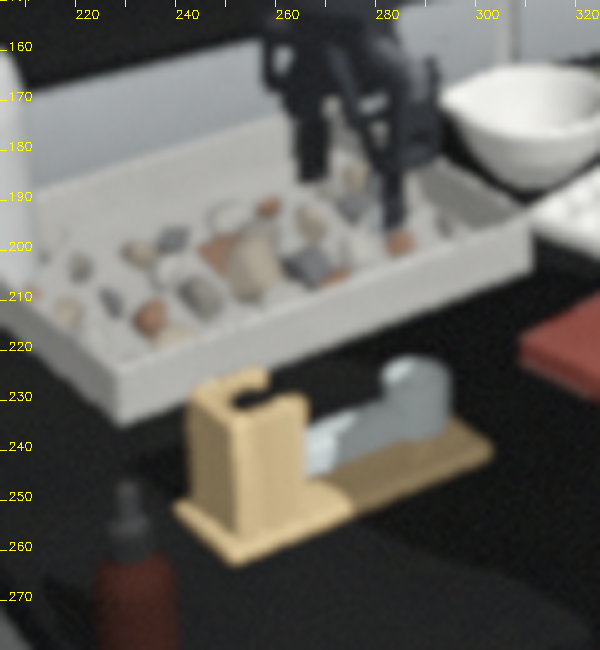

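View pics/t2.png

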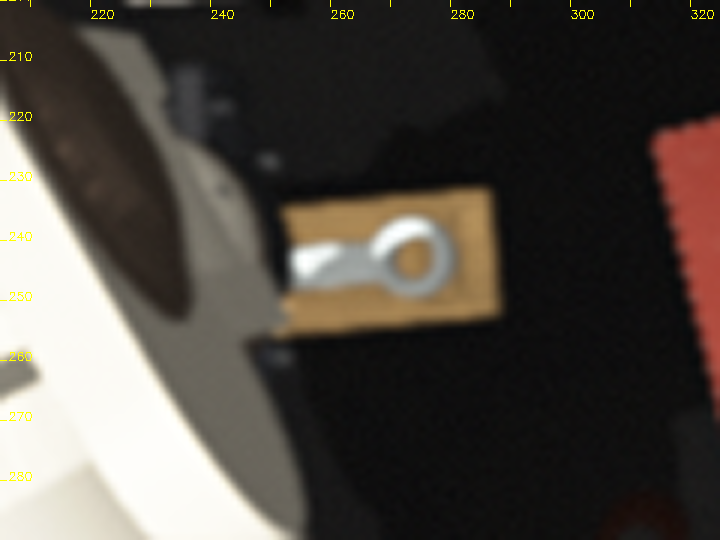

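Emit:
play_rows(
  rows=[
    [[2,0.4,-0.25],-0.3,6.5],
    [[5,0.4,-0.25],-0.3,6.5],
    [[7.5,0.4,-0.25],-0.3,6.5],
    [[9.5,0.4,-0.25],-0.3,6.5],
    [[10.8,0.4,-0.25],-0.3,6.5],
    [[11.4,0.4,-0.25],-0.3,6.5],
    [[11.4,0.4,-0.25],-0.3,6.5],
    [[11.4,0.4,-0.25],-0.3,3],
    [[11.4,0.4,-0.25],-0.3,3],
    [[11.4,0.4,-0.25],-0.3,3],
    [[11.4,0.4,-0.25],-0.3,3],
    [[11.4,0.4,-0.25],-0.3,3],
  ],
)

```text
time: 3.12
ee_pos: [0.4925, 0.2838, 0.0229]
tcp_rot: [24.3, 89.9, 28.9]
wrist_force: [0.5, -0.3, 0.3]
opening: 0.0298
```

```bash
python3 -c "
from h import *
print(proj('scene',[.4963,.282,.1358]))
go([.4936,.2865,.021],4.7)
p,d=bot.camera('scene');crop('scene',p,205,150,325,280,5,'pics/s3.png')"
```

```text
[[274.05832802 202.02032656]]
t 3.1167 pos [0.4925 0.2838 0.0229] jaw 4.58 q6 115.4 shift [0.19 0.26 0.14] turn -0.12 F [ 0.51 -0.27  0.29] open 29.8 x [ 8.e-04  4.e-04 -1.e+00]
```

View pics/s3.png

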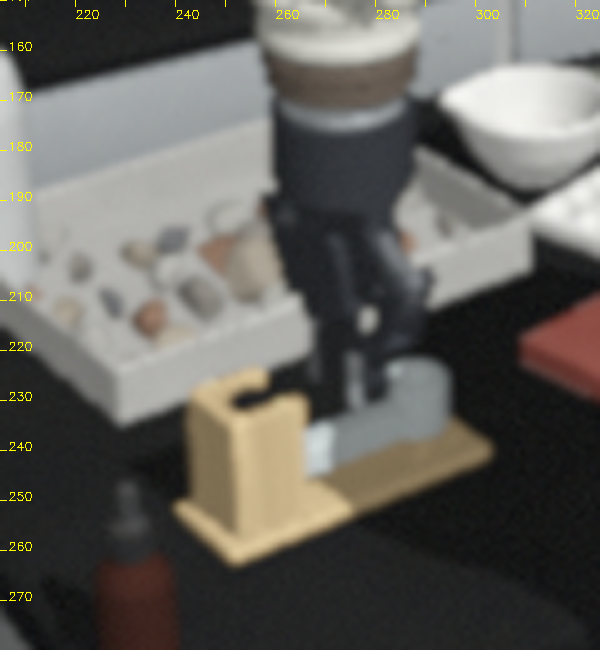

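```bash
python3 -c "
from h import *
for z in (.0229,.03,.04,.05): print(z,proj('scene',[.4925,.2838,z]),proj('scene',[.4775,.2828,z]),proj('scene',[.5075,.2848,z]))
go([.4936,.2865,.021],4.7)
p,d=bot.camera('scene');crop('scene',p,255,190,305,250,10,'pics/s4.png')
print(d[215:240:2,262:290:3].round(3))
m=M['scene']
print([ (R.from_euler('xyz',m['attitude'],degrees=True).inv().apply(np.array(P)-m['origin'])[2]).round(3) for P in ([.4925,.2838,.03],[.4775,.2828,.03],[.5075,.2848,.03])])
"
```

```text
0.0229 [[275.36351754 238.86409222]] [[278.36967651 241.32320124]] [[272.40452391 236.44306255]]
0.03 [[275.28985969 236.68032807]] [[278.30295601 239.1284266 ]] [[272.32416985 234.27026016]]
0.04 [[275.1856214  233.58579179]] [[278.20853241 236.01810809]] [[272.21045913 231.19143231]]
0.05 [[275.08080151 230.46907739]] [[278.11357864 232.88528585]] [[272.09611845 228.09074579]]
t 3.1667 pos [0.4924 0.2837 0.0228] jaw 4.59 q6 115.4 shift [0.18 0.27 0.15] turn -0.11 F [-0.54 -0.19 -0.36] open 29.9 x [ 5.e-04  3.e-04 -1.e+00]
[[1.471 1.479 1.327 1.334 1.294 1.289 1.268 1.257 1.283 1.273]
 [1.469 1.485 1.33  1.331 1.342 1.29  1.276 1.273 1.281 1.507]
 [1.476 1.482 1.335 1.338 1.34  1.286 1.276 1.282 1.286 1.498]
 [1.48  1.483 1.339 1.342 1.346 1.305 1.28  1.483 1.484 1.485]
 [1.47  1.47  1.342 1.342 1.35  1.309 1.307 1.472 1.375 1.381]
 [1.46  1.46  1.341 1.345 1.456 1.304 1.307 1.366 1.377 1.377]
 [1.449 1.455 1.448 1.456 1.45  1.314 1.314 1.354 1.354 1.358]
 [1.441 1.443 1.438 1.448 1.448 1.313 1.308 1.367 1.357 1.35 ]
 [1.281 1.293 1.433 1.431 1.431 1.314 1.322 1.36  1.36  1.357]
 [1.285 1.287 1.421 1.423 1.357 1.351 1.352 1.357 1.358 1.358]
 [1.296 1.294 1.347 1.349 1.346 1.346 1.351 1.354 1.366 1.365]
 [1.288 1.296 1.338 1.336 1.34  1.35  1.351 1.359 1.367 1.363]
 [1.288 1.302 1.328 1.334 1.336 1.351 1.349 1.375 1.368 1.358]]
[np.float64(1.352), np.float64(1.341), np.float64(1.363)]
```

View pics/s4.png

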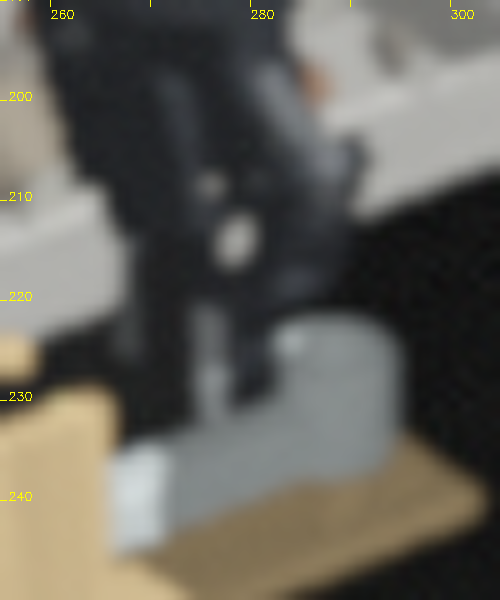

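```bash
python3 -c "
from h import *
def pt(n,u,v,z):
    o,d=ray(n,u,v);m=M[n];f=R.from_euler('xyz',m['attitude'],degrees=True).apply([0,0,1]);return o+d*z/(d@f)
for u,v,z in((275.5,230,1.312),(279.5,229,1.312),(268,226,1.342),(268,232,1.345),(276,236,1.35),(288,224,1.36)): print(u,v,pt('scene',u,v,z).round(4))
"
```

```text
275.5 230 [0.4694 0.2948 0.0674]
279.5 229 [0.4648 0.2852 0.0698]
268 226 [0.5072 0.2972 0.0609]
268 232 [0.503  0.3001 0.0449]
276 236 [0.4907 0.2825 0.0327]
288 224 [0.4936 0.2425 0.0566]
```

```bash
cat >> h.py <<'E'
def cloud(n,d):
    v,u=np.mgrid[0:400,0:640];m=M[n];K=np.array([[m["fx"],0,m["cx"]],[0,m["fy"],m["cy"]],[0,0,1]])
    p=cv2.undistortPoints(np.stack([u.ravel(),v.ravel()],1).astype(float)[:,None],K,np.array([m["k1"],0,0,0.]))[:,0]
    c=np.c_[p,np.ones(len(p))]*d.reshape(-1,1)
    return (R.from_euler("xyz",m["attitude"],degrees=True).apply(c)+m["origin"]).reshape(400,640,3)
E
python3 -c "
from h import *
p,d=bot.camera('scene');C=cloud('scene',d);np.set_printoptions(linewidth=200)
for v in range(200,246,3):
  print(v,[tuple((C[v,u]*1000).astype(int)) for u in (265,268,271,274,277,280)], [int(p[v,u].mean()) for u in (265,268,271,274,277,280)])
"
```

```text
200 [(np.int64(509), np.int64(301), np.int64(141)), (np.int64(502), np.int64(296), np.int64(143)), (np.int64(474), np.int64(302), np.int64(157)), (np.int64(472), np.int64(294), np.int64(156)), (np.int64(462), np.int64(291), np.int64(160)), (np.int64(448), np.int64(290), np.int64(166))] [47, 35, 50, 49, 38, 66]
203 [(np.int64(507), np.int64(303), np.int64(133)), (np.int64(505), np.int64(295), np.int64(132)), (np.int64(479), np.int64(299), np.int64(146)), (np.int64(469), np.int64(296), np.int64(149)), (np.int64(-517), np.int64(820), np.int64(767)), (np.int64(452), np.int64(288), np.int64(155))] [36, 37, 40, 54, 36, 42]
206 [(np.int64(510), np.int64(301), np.int64(122)), (np.int64(503), np.int64(296), np.int64(124)), (np.int64(509), np.int64(284), np.int64(118)), (np.int64(469), np.int64(296), np.int64(141)), (np.int64(460), np.int64(292), np.int64(143)), (np.int64(468), np.int64(279), np.int64(136))] [34, 38, 38, 55, 52, 59]
209 [(np.int64(519), np.int64(297), np.int64(107)), (np.int64(507), np.int64(294), np.int64(113)), (np.int64(511), np.int64(284), np.int64(108)), (np.int64(463), n
[... 3148 characters left out ...]
4(29)), (np.int64(485), np.int64(273), np.int64(22))] [186, 215, 158, 134, 133, 128]
242 [(np.int64(462), np.int64(330), np.int64(45)), (np.int64(481), np.int64(312), np.int64(28)), (np.int64(485), np.int64(301), np.int64(22)), (np.int64(501), np.int64(283), np.int64(7)), (np.int64(495), np.int64(277), np.int64(8)), (np.int64(490), np.int64(270), np.int64(8))] [184, 200, 152, 119, 110, 108]
245 [(np.int64(465), np.int64(329), np.int64(34)), (np.int64(495), np.int64(305), np.int64(9)), (np.int64(491), np.int64(298), np.int64(8)), (np.int64(489), np.int64(290), np.int64(6)), (np.int64(481), np.int64(285), np.int64(9)), (np.int64(479), np.int64(276), np.int64(7))] [174, 141, 110, 106, 106, 106]
```

Emit:
play_rows(
  rows=[
    [[0.3,0.2,0.1],0,4.5],
    [[0.6,0.2,0.1],0,4.5],
    [[0.9,0.2,0.1],0,4.5],
    [[1.0,0.2,0.1],0,4.5],
  ],
)

```text
time: 3.6
ee_pos: [0.4926, 0.2855, 0.0114]
tcp_rot: [-154.3, 89.9, -149.7]
wrist_force: [0.3, 0.6, 0.1]
opening: 0.0448
```

```bash
python3 -c "
from h import *
go([.4936,.2865,.021],4.7)
p,d=bot.camera('scene');crop('scene',p,255,190,305,250,10,'pics/s5.png');C=cloud('scene',d)
for v in range(218,246,2):
  print(v,[(C[v,u]*1000).astype(int).tolist() for u in (268,271,274,277,280)])
"
```

```text
t 3.6 pos [0.4926 0.2855 0.0114] jaw 4.59 q6 115.5 shift [-0.96  0.09  0.1 ] turn -0.11 F [0.25 0.59 0.14] open 44.8 x [-9.e-04 -6.e-04 -1.e+00]
218 [[514, 292, 80], [513, 283, 78], [629, 213, -1], [462, 293, 107], [445, 293, 115]]
220 [[515, 292, 74], [515, 283, 71], [611, 223, 3], [458, 295, 104], [449, 291, 107]]
222 [[514, 293, 68], [515, 283, 64], [605, 226, 0], [457, 295, 98], [445, 293, 104]]
224 [[514, 293, 61], [515, 283, 58], [596, 231, 0], [455, 297, 94], [439, 296, 101]]
226 [[512, 294, 57], [512, 285, 54], [585, 237, 0], [462, 293, 83], [457, 287, 83]]
228 [[518, 291, 46], [578, 251, 1], [579, 241, -1], [463, 293, 76], [460, 285, 75]]
230 [[574, 263, 1], [569, 256, 1], [564, 248, 1], [459, 295, 72], [453, 289, 73]]
232 [[565, 268, 0], [-517, 820, 767], [553, 254, 2], [464, 293, 63], [455, 288, 66]]
234 [[553, 274, 2], [504, 290, 34], [494, 286, 38], [462, 294, 58], [455, 289, 60]]
236 [[495, 304, 37], [490, 298, 38], [485, 291, 38], [462, 294, 52], [486, 272, 31]]
238 [[482, 311, 40], [483, 301, 36], [485, 291, 32], [488, 280, 26], [484, 273, 26]]
240 [[481, 312, 35], [485, 301, 29], [481, 294, 29], [483, 283, 24], [500, 265, 8]]
242 [[482, 311, 28], [482, 302, 24], [502, 283, 6], [491, 279, 11], [490, 270, 9]]
244 [[485, 310, 19], [494, 296, 9], [492, 288, 7], [491, 279, 5], [483, 274, 7]]
```

View pics/s5.png

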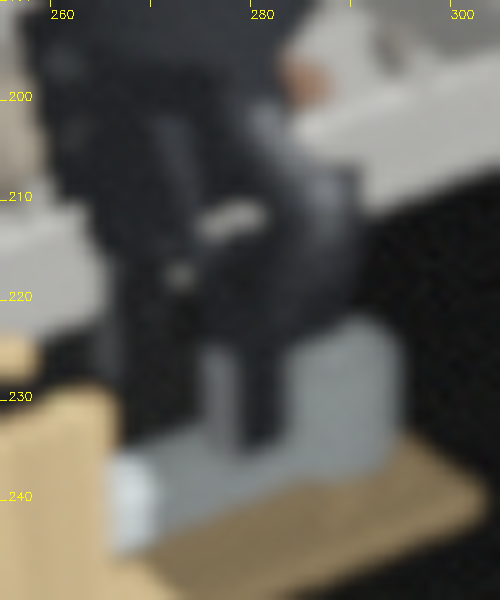

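Emit:
play_rows(
  rows=[
    [[0.2,0.1,0.1],0,4.5],
    [[0.4,0.1,0.1],0,4.5],
    [[0.6,0.1,0.1],0,4.5],
  ],
)

```text
time: 3.9
ee_pos: [0.494, 0.2868, 0.0061]
tcp_rot: [17.8, 90.0, 22.4]
wrist_force: [0.7, -0.6, -0.3]
opening: 0.045
```

```bash
python3 -c "
from h import *
go([.4936,.2865,.021],4.7)
p,d=bot.camera('scene');crop('scene',p,255,190,305,250,10,'pics/s6.png')
p,d=bot.camera('top');crop('top',p,225,215,300,270,10,'pics/t6.png')
print(bot.get_obs()['joint_efforts'].round(1),bot.get_obs()['wrist_force'])
"
```

```text
t 3.9 pos [0.494  0.2868 0.0061] jaw 4.58 q6 115.6 shift [-1.49 -0.03 -0.05] turn -0.12 F [ 0.69 -0.57 -0.32] open 45.0 x [ 1.e-04  0.e+00 -1.e+00]
[  0.  -55.6  46.2  -0.1   0.    0. ] [-1.03274064 -0.07991472  0.09550184]
```

View pics/s6.png

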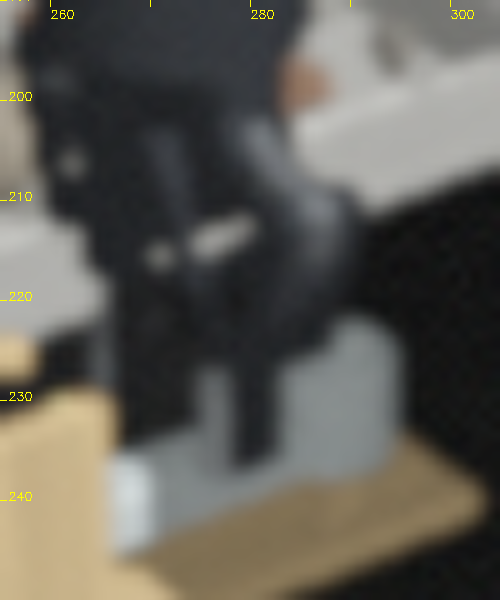

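View pics/t6.png

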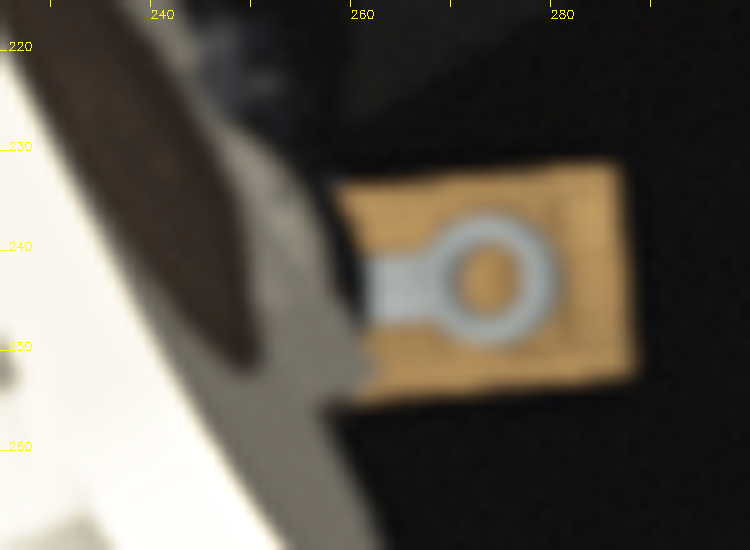

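Emit:
play_rows(
  rows=[
    [[0.3,0,0],0,4.5],
    [[0.6,0,0],0,4.5],
    [[0.9,0,0],0,4.5],
    [[1.2,0,0],0,4.5],
    [[1.2,0,0],0,4.5],
  ],
)

```text
time: 4.42
ee_pos: [0.4936, 0.2865, -0.0066]
tcp_rot: [-156.6, 89.9, -152.0]
wrist_force: [0.5, -1.1, 0.0]
opening: 0.0447
```

```bash
python3 -c "
from h import *
go([.4936,.2865,.021],4.7)
p,d=bot.camera('scene');crop('scene',p,255,190,305,250,10,'pics/s7.png');C=cloud('scene',d)
for v in range(220,250,2):
  print(v,[(C[v,u]*1000).astype(int).tolist() for u in (268,272,275,277,279,281)])
"
```

```text
t 4.4167 pos [ 0.4936  0.2865 -0.0066] jaw 4.58 q6 115.6 shift [-2.76 -0.    0.  ] turn -0.12 F [ 0.47 -1.1   0.05] open 44.7 x [-9.e-04 -5.e-04 -1.e+00]
220 [[519, 290, 71], [473, 302, 98], [462, 299, 103], [466, 290, 98], [462, 287, 99], [438, 294, 113]]
222 [[515, 292, 68], [514, 280, 64], [462, 299, 97], [463, 292, 94], [597, 214, 0], [440, 293, 106]]
224 [[520, 290, 57], [516, 280, 57], [468, 296, 87], [463, 293, 88], [586, 220, 1], [438, 294, 101]]
226 [[515, 292, 54], [518, 279, 48], [469, 295, 80], [458, 295, 85], [461, 287, 81], [437, 295, 96]]
228 [[517, 291, 47], [514, 281, 45], [464, 298, 77], [462, 293, 77], [449, 294, 84], [439, 294, 89]]
230 [[521, 290, 38], [513, 282, 39], [469, 296, 68], [457, 296, 74], [448, 295, 79], [440, 294, 82]]
232 [[511, 295, 39], [516, 280, 31], [472, 295, 59], [465, 292, 62], [457, 291, 66], [461, 282, 61]]
234 [[556, 273, 0], [497, 291, 38], [489, 285, 40], [466, 291, 55], [459, 289, 58], [461, 282, 55]]
236 [[495, 304, 37], [489, 295, 37], [488, 286, 35], [461, 294, 52], [459, 290, 52], [458, 284, 51]]
238 [[481, 312, 41], [485, 297, 34], [484, 289, 32], [461, 295, 46], [459, 290, 45], [462, 282, 41]]
240 [[481, 312, 35], [483, 299, 29], [481, 290, 27], [463, 294, 39], [455, 292, 42], [458, 285, 38]]
242 [[481, 312, 28], [482, 299, 23], [498, 281, 8], [460, 296, 35], [493, 272, 8], [496, 264, 3]]
244 [[482, 312, 22], [494, 293, 8], [492, 285, 6], [487, 281, 8], [485, 276, 7], [478, 274, 10]]
246 [[491, 307, 8], [487, 297, 7], [484, 289, 6], [480, 285, 7], [475, 282, 8], [473, 277, 8]]
248 [[481, 313, 9], [479, 301, 6], [472, 296, 8], [472, 290, 6], [467, 286, 8], [463, 282, 9]]
```

View pics/s7.png

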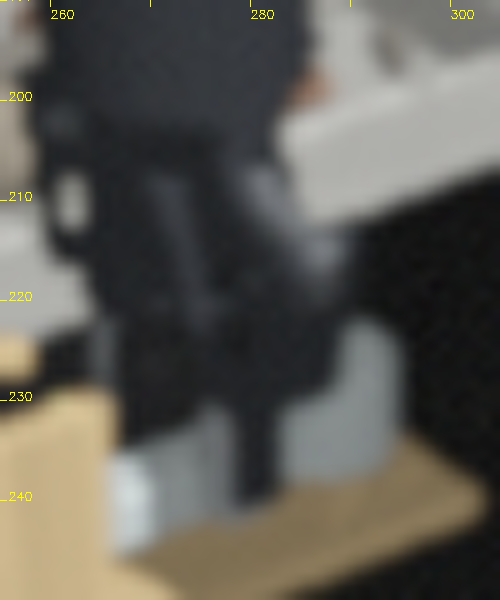

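Emit:
play_rows(
  rows=[
    [[0.3,0,0],0,4.5],
    [[0.6,0,0],0,4.5],
    [[0.7,0,0],0,4.5],
    [[0.7,0,0],0,1],
    [[0.7,0,0],0,1],
    [[0.7,0,0],0,1],
    [[0.7,0,0],0,1],
    [[0.7,0,0],0,1],
    [[0.7,0,0],0,1],
    [[0.7,0,0],0,1],
  ],
  squeeze=45,
)

```text
time: 5.3
ee_pos: [0.494, 0.2868, -0.0126]
tcp_rot: [28.2, 90.0, 32.8]
wrist_force: [0.2, -0.6, 1.3]
opening: 0.0166
```

```bash
python3 -c "
from h import *
go([.4936,.2865,.021],4.7)
p,d=bot.camera('scene');crop('scene',p,255,190,305,250,10,'pics/s8.png');C=cloud('scene',d)
for v in range(228,250,2):
  print(v,[(C[v,u]*1000).astype(int).tolist() for u in (268,272,275,277,279,281)])
"
```

```text
t 5.3 pos [ 0.494   0.2868 -0.0126] jaw 4.58 q6 115.6 shift [-3.36 -0.03 -0.05] turn -0.12 F [ 0.24 -0.6   1.26] open 16.6 x [ 2.e-04  2.e-04 -1.e+00]
228 [[508, 297, 53], [479, 299, 69], [468, 296, 74], [458, 296, 80], [447, 296, 85], [447, 290, 84]]
230 [[503, 299, 50], [504, 286, 45], [471, 295, 66], [458, 296, 73], [447, 296, 79], [455, 285, 71]]
232 [[507, 297, 41], [503, 287, 40], [476, 292, 56], [459, 295, 66], [474, 281, 54], [495, 263, 36]]
234 [[505, 298, 36], [496, 291, 39], [473, 294, 52], [473, 288, 50], [471, 283, 50], [490, 266, 34]]
236 [[492, 305, 39], [487, 296, 39], [477, 292, 43], [472, 289, 44], [470, 283, 44], [483, 271, 32]]
238 [[486, 309, 38], [486, 297, 33], [475, 293, 38], [473, 288, 37], [474, 282, 35], [487, 268, 23]]
240 [[480, 312, 35], [481, 300, 31], [478, 292, 30], [471, 290, 33], [475, 281, 28], [499, 262, 7]]
242 [[481, 312, 28], [483, 299, 23], [480, 291, 22], [496, 276, 7], [494, 271, 7], [491, 267, 7]]
244 [[483, 311, 21], [494, 293, 8], [488, 287, 9], [489, 280, 6], [487, 275, 6], [481, 272, 8]]
246 [[492, 307, 8], [484, 299, 9], [482, 291, 7], [482, 284, 5], [474, 282, 9], [473, 277, 7]]
248 [[484, 311, 7], [477, 303, 8], [473, 295, 7], [470, 291, 8], [465, 287, 9], [464, 282, 8]]
```

View pics/s8.png

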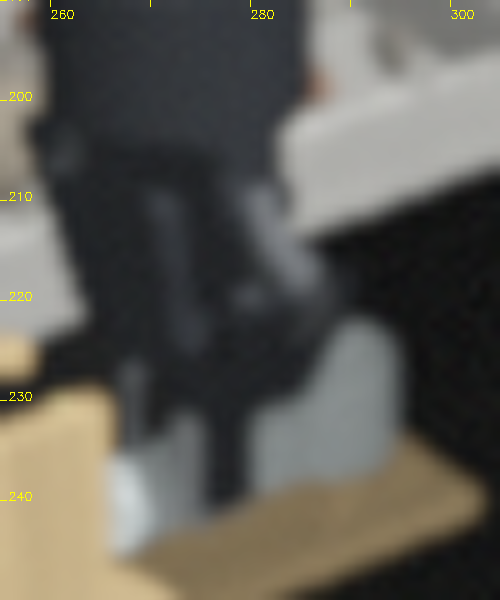

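Emit:
play_rows(
  rows=[
    [[-0.3,0,0],0,1],
    [[-0.8,0,0],0,1],
    [[-1.6,0,0],0,1],
    [[-2.6,0,0],0,1],
    [[-3.8,0,0],0,1],
    [[-5,0,0],0,1],
    [[-6.2,0,0],0,1],
    [[-7.4,0,0],0,1],
    [[-8.4,0,0],0,1],
    [[-9,0,0],0,1],
    [[-9.2,0,0],0,1],
  ],
)

```text
time: 6.27
ee_pos: [0.4945, 0.287, 0.0808]
tcp_rot: [25.7, 89.9, 30.2]
wrist_force: [-0.1, 0.1, -0.9]
opening: 0.0167
```

```bash
python3 -c "
from h import *
go([.4936,.2865,.021],4.7)
p,d=bot.camera('scene');crop('scene',p,225,160,315,270,6,'pics/s9.png')
"
```

```text
t 6.2667 pos [0.4945 0.287  0.0808] jaw 4.58 q6 115.6 shift [ 5.98 -0.05 -0.1 ] turn -0.12 F [-0.06  0.1  -0.86] open 16.7 x [ 1.5e-03  9.0e-04 -1.0e+00]
```

View pics/s9.png

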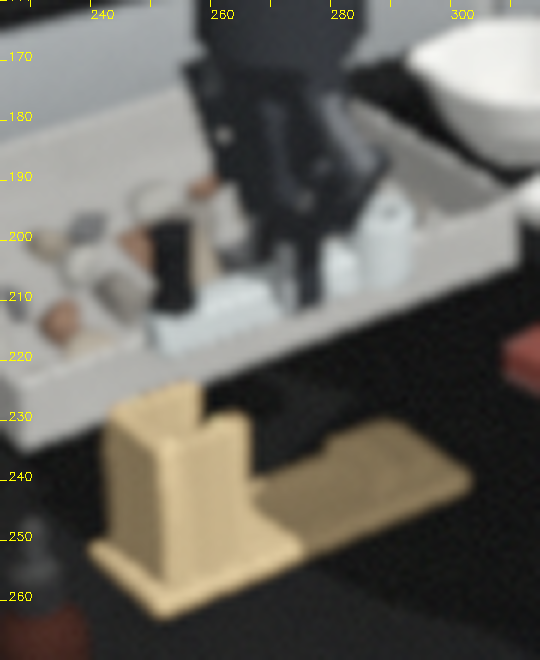

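```bash
python3 -c "
from h import *
go([.5285,-.1791,.0808],-3.2)
"
```

```text
t 6.3167 pos [0.4943 0.287  0.0803] jaw 4.58 q6 115.6 shift [ -0.07 -46.73  -0.31] turn 7.78 F [ 0.29  0.58 -1.77] open 16.5 x [ 1.1e-03  6.0e-04 -1.0e+00]
```

Emit:
play_rows(
  rows=[
    [[0,-1,0],0.5,1],
    [[0,-3,0],1,1],
    [[0,-6,0],2,1],
    [[0,-9.5,0],2.7,1],
    [[0,-13,0],3.4,1],
    [[0,-16.5,-0.1],4.1,1],
    [[0,-20,-0.1],4.8,1],
    [[0,-23.5,-0.1],5.5,1],
    [[0,-27,-0.2],6.2,1],
    [[0,-30,-0.2],6.8,1],
    [[0,-32.5,-0.2],7.2,1],
    [[0,-34,-0.2],7.4,1],
  ],
)

```text
time: 7.32
ee_pos: [0.5182, -0.0554, 0.0784]
tcp_rot: [-159.4, 89.9, -162.4]
wrist_force: [0.4, 0.2, -0.1]
opening: 0.0168
```

```bash
python3 -c "
from h import *
go([.5285,-.1791,.0808],-3.2)
"
```

```text
t 7.3167 pos [ 0.5182 -0.0554  0.0784] jaw -2.99 q6 86.9 shift [ -0.24 -12.3    1.68] turn 0.21 F [ 0.41  0.18 -0.09] open 16.8 x [-1.4e-03 -5.0e-04 -1.0e+00]
```

Emit:
play_rows(
  rows=[
    [[-0.2,-2,0.3],0.2,1],
    [[-0.2,-5,0.8],0.2,1],
    [[-0.2,-8.5,1.2],0.2,1],
    [[-0.2,-10.8,1.5],0.2,1],
    [[-0.2,-12,1.7],0.2,1],
    [[-0.2,-12.3,1.7],0.2,1],
    [[-0.2,-12.3,1.7],0.2,1],
    [[-0.2,-12.3,1.7],0.2,1],
  ],
)

```text
time: 7.98
ee_pos: [0.5296, -0.1753, 0.0809]
tcp_rot: [146.6, 89.9, 143.6]
wrist_force: [0.2, 0.4, -0.2]
opening: 0.0168
```

```bash
python3 -c "
from h import *
go([.5285,-.1791,.0808],-3.2)
p,d=bot.camera('scene');crop('scene',p,365,130,445,215,7,'pics/s10.png')
p,d=bot.camera('top');crop('top',p,390,190,520,270,6,'pics/t10.png')
"
```

```text
t 7.9833 pos [ 0.5296 -0.1753  0.0809] jaw -3.01 q6 74.7 shift [ 0.01 -0.38 -0.09] turn 0.19 F [ 0.17  0.4  -0.18] open 16.8 x [-8.e-04  6.e-04 -1.e+00]
```

View pics/s10.png

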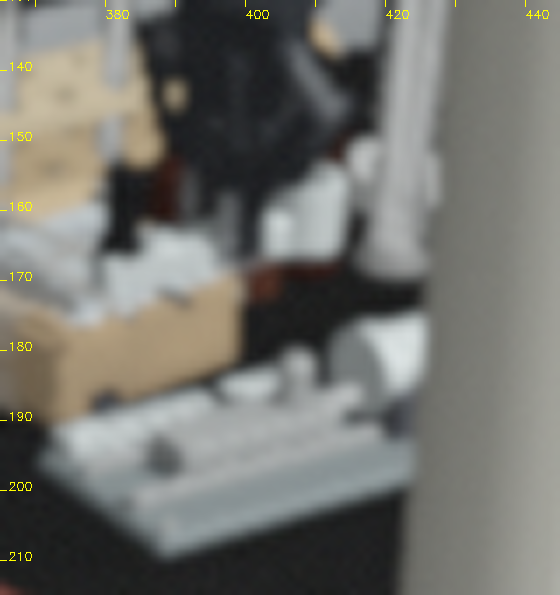

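View pics/t10.png

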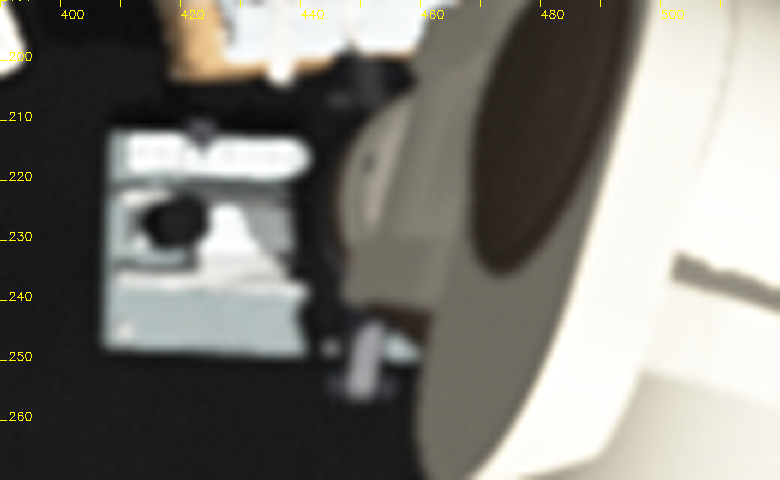

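```bash
python3 -c "
from h import *
o=bot.get_obs()['ee_pos'];S=o[:2]+np.array([-.0028,-.0481])
print('pred sleeve',S,toG(S),'grip',toG(S+.105*ex))
print('grip top',toG(onz('top',418.8,226.6,.1715)))
print('sleeve scene seen',toG(onz('scene',410.5,154.3,.1455)),'pred px',proj('scene',np.r_[S,.1455]),proj('scene',np.r_[S,.1135]))
print('spigot scene seen', toG(onz('scene',406.8,179.8,.054)))
p,d=bot.camera('scene');crop('scene',p,385,140,430,195,12,'pics/s11.png')
"
```

```text
pred sleeve [ 0.52717455 -0.22302002] [ 4.25577406 -1.2389137 ] grip [109.25577406  -1.2389137 ]
grip top [113.57898322  -0.66178266]
sleeve scene seen [-0.49121698 -0.67651633] pred px [[409.21842099 154.52125293]] [[408.24311164 163.72721702]]
spigot scene seen [ 0.47962509 -4.17538865]
```

View pics/s11.png

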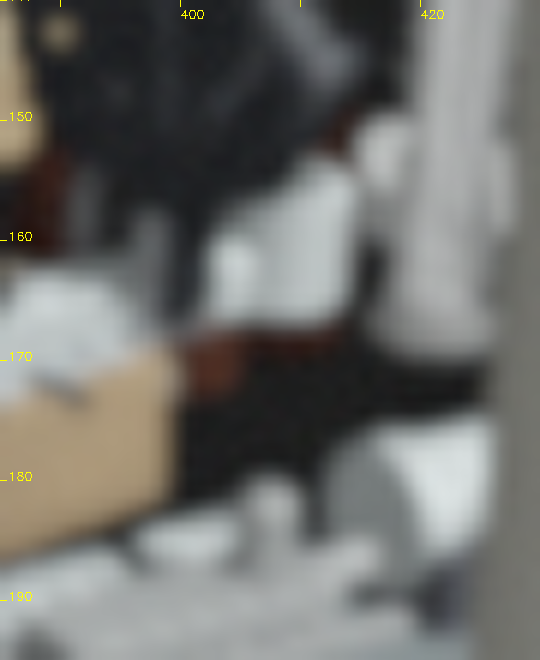

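Emit:
play_rows(
  rows=[
    [[0.3,-0.2,0],0.2,1],
    [[1,-0.4,-0.1],0.2,1],
    [[2,-0.4,-0.1],0.2,1],
    [[3.2,-0.4,-0.1],0.2,1],
    [[4.2,-0.4,-0.1],0.2,1],
    [[4.9,-0.4,-0.1],0.2,1],
    [[5.1,-0.4,-0.1],0.2,1],
    [[5.1,-0.4,-0.1],0.2,1],
  ],
)

```text
time: 8.8
ee_pos: [0.5283, -0.1798, 0.0292]
tcp_rot: [163.0, 89.9, 159.8]
wrist_force: [0.9, 0.9, -0.3]
opening: 0.0168
```

```bash
python3 -c "
from h import *
go([.5285,-.1791,-.0026],-3.2)
p,d=bot.camera('scene');crop('scene',p,370,150,430,205,12,'pics/s12.png')
o=bot.get_obs()['ee_pos'];S=o[:2]+np.array([-.0028,-.0481]);z=o[2]+.0326
print(toG(S),z,proj('scene',[np.r_[S,z],np.r_[S,z+.032],np.r_[G0,.054],np.r_[G0,.03]]))
"
```

```text
t 8.8 pos [ 0.5283 -0.1798  0.0292] jaw -3.22 q6 74.4 shift [3.18 0.07 0.02] turn -0.02 F [ 0.94  0.91 -0.31] open 16.8 x [-1.5e-03  5.0e-04 -1.0e+00]
[-0.77210325 -0.24274427] 0.06265901012109915 [[408.12977799 177.79917079]
 [409.09470325 168.86678419]
 [407.73337016 180.26761158]
 [407.02242173 186.82858288]]
```

View pics/s12.png

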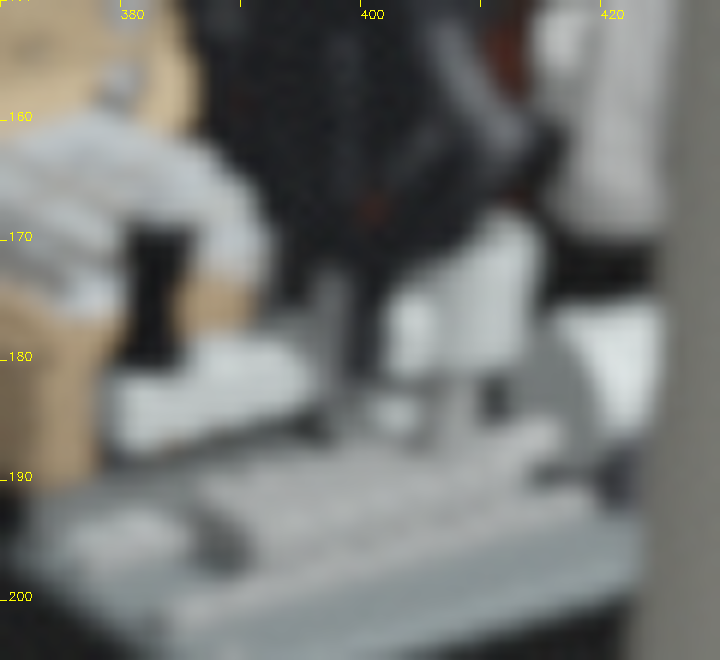

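Emit:
play_rows(
  rows=[
    [[0.2,0.2,0],0,1],
    [[0.5,0.2,0],0,1],
    [[0.8,0.2,0],0,1],
    [[1.1,0.2,0],0,1],
    [[1.4,0.2,0],0,1],
    [[1.4,0.2,0],0,1],
  ],
)

```text
time: 9.35
ee_pos: [0.5286, -0.1779, 0.0155]
tcp_rot: [167.3, 89.9, 164.1]
wrist_force: [-0.2, -0.5, -1.6]
opening: 0.0168
```

```bash
python3 -c "
from h import *
go([.5285,-.1791,-.0026],-3.2)
p,d=bot.camera('scene');crop('scene',p,370,150,430,205,12,'pics/s13.png')
"
```

```text
t 9.35 pos [ 0.5286 -0.1779  0.0155] jaw -3.22 q6 74.6 shift [ 1.81 -0.12  0.  ] turn -0.02 F [-0.16 -0.47 -1.64] open 16.8 x [-9.e-04  3.e-04 -1.e+00]
```

View pics/s13.png

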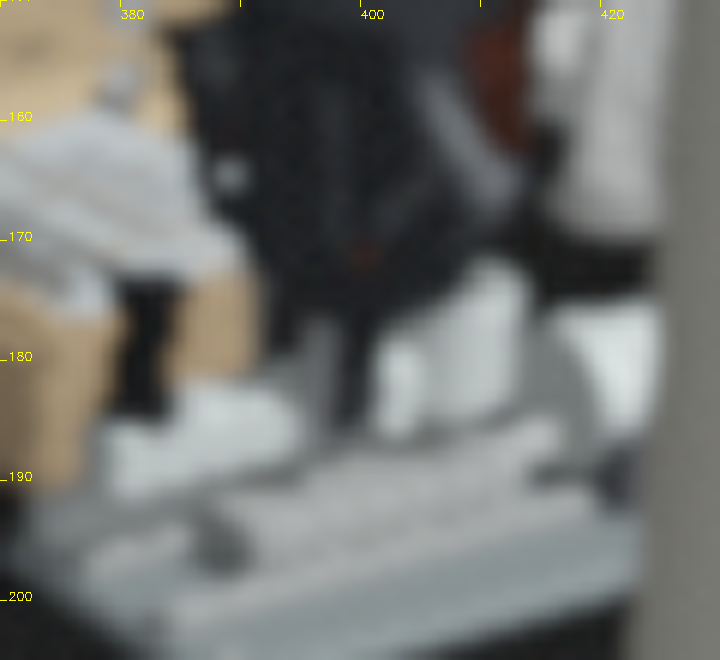

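Emit:
play_rows(
  rows=[
    [[0.3,0,0],0,1],
    [[0.6,0,0],0,1],
    [[0.9,0,0],0,1],
    [[1.2,0,0],0,1],
    [[1.4,0,0],0,1],
    [[1.6,0,0],0,1],
    [[1.6,0,0],0,1],
  ],
)

```text
time: 9.98
ee_pos: [0.5287, -0.1779, -0.0002]
tcp_rot: [162.7, 90.0, 159.5]
wrist_force: [0.5, -0.3, -0.3]
opening: 0.0167
```

```bash
python3 -c "
from h import *
go([.5285,-.1791,-.0026],-3.2)
p,d=bot.camera('scene');crop('scene',p,370,150,430,205,12,'pics/s14.png')
"
```

```text
t 9.9833 pos [ 5.287e-01 -1.779e-01 -2.000e-04] jaw -3.22 q6 74.6 shift [ 0.24 -0.12 -0.01] turn -0.02 F [ 0.54 -0.34 -0.34] open 16.7 x [-6.e-04  2.e-04 -1.e+00]
```

View pics/s14.png

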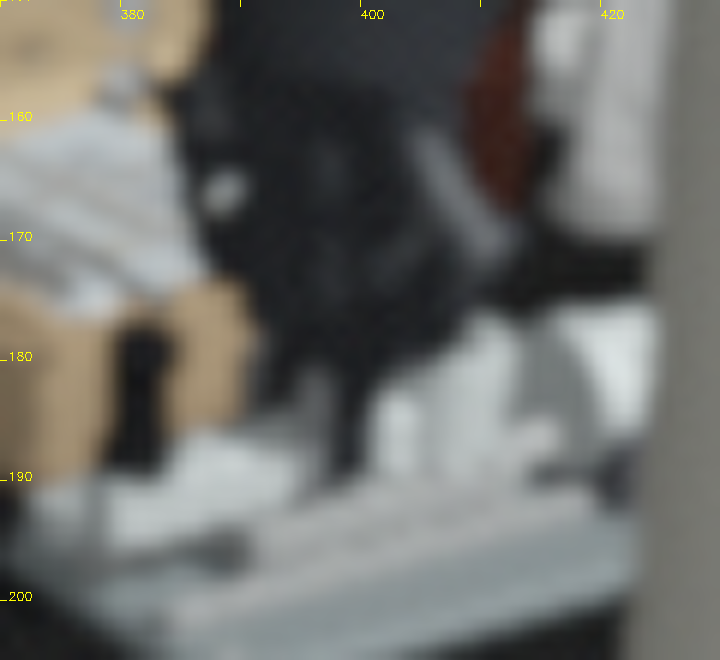

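Sleeve is around the spigot, about 2 mm to go. Press down gently until contact force appears.

Emit:
play_rows(
  rows=[
    [[0.1,0,0],0,1],
    [[0.2,0,0],0,1],
    [[0.25,0,0],0,1],
    [[0.3,0,0],0,1],
    [[0.35,0,0],0,1],
    [[0.35,0,0],0,1],
  ],
)

```text
time: 10.53
ee_pos: [0.529, -0.178, -0.0026]
tcp_rot: [-13.2, 90.0, -16.4]
wrist_force: [-2.5, 1.2, 4.5]
opening: 0.0173
```

Emit:
play_rows(
  rows=[
    [[0,0,0],0,4],
    [[0,0,0],0,4],
    [[0,0,0],0,4],
    [[0,0,0],0,4],
    [[-1,0,0],0,4.5],
    [[-2.5,0,0],0,4.5],
    [[-4.5,0,0],0,4.5],
    [[-7,0,0],0,4.5],
    [[-9.5,0,0],0,4.5],
    [[-11,0,0],0,4.5],
    [[-11,0,0],0,4.5],
  ],
)

```text
time: 11.45
ee_pos: [0.5306, -0.1785, 0.1115]
tcp_rot: [-15.3, 89.7, -18.6]
wrist_force: [0.2, 0.3, 0.9]
opening: 0.0449
```

```bash
python3 -c "
from h import *
go([.5285,-.1791,-.0026],-3.2)
p,d=bot.camera('scene');crop('scene',p,370,150,430,205,12,'pics/s15.png')
p,d=bot.camera('top');crop('top',p,390,190,520,270,6,'pics/t15.png')
"
```

```text
t 11.45 pos [ 0.5306 -0.1785  0.1115] jaw -3.22 q6 74.6 shift [11.41 -0.05 -0.27] turn -0.02 F [0.22 0.33 0.85] open 44.9 x [ 0.0057 -0.0019 -1.    ]
```

View pics/s15.png

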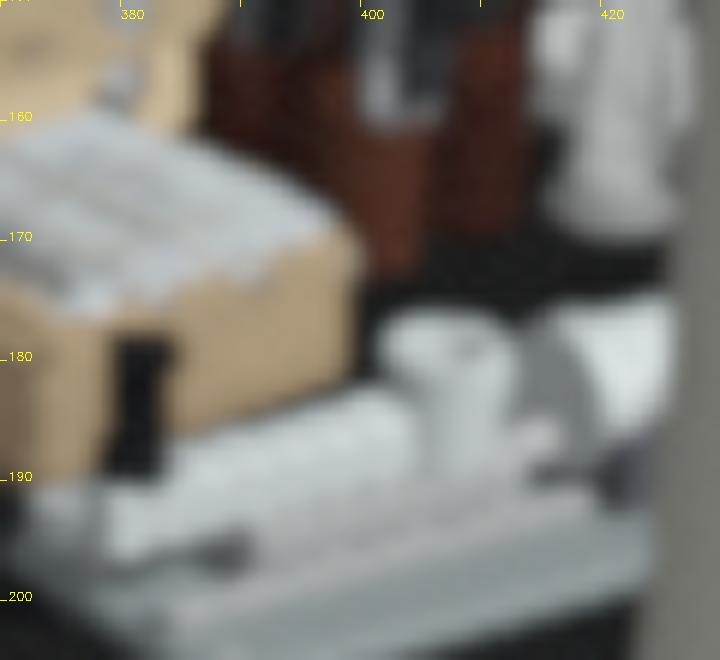

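View pics/t15.png

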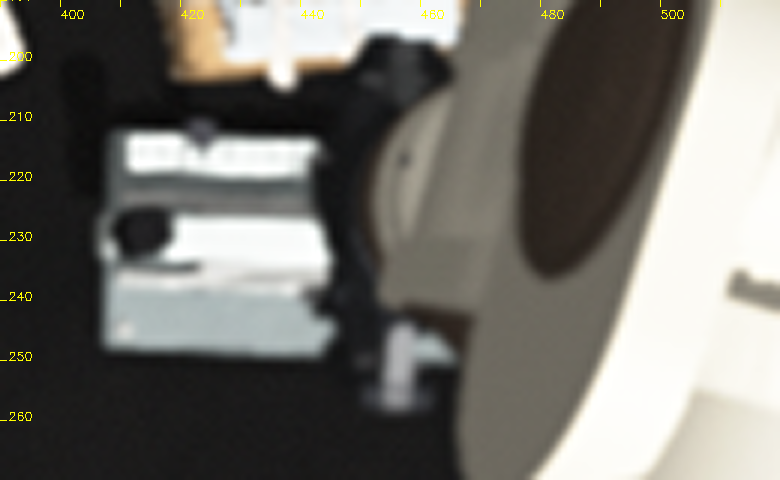

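```bash
python3 -c "
from h import *
go([.5320,-.1217,.075],-3.2)
go([.5320,-.1217,.0135],-3.2)
"
```

```text
t 11.55 pos [ 0.5293 -0.1781  0.1075] jaw -3.22 q6 74.6 shift [ 3.25  5.65 -0.05] turn -0.02 F [ 0.78 -0.96 -1.04] open 45.0 x [ 1.3e-03 -4.0e-04 -1.0e+00]
t 11.55 pos [ 0.5293 -0.1781  0.1075] jaw -3.22 q6 74.6 shift [ 9.4   5.65 -0.06] turn -0.02 F [ 0.78 -0.96 -1.04] open 45.0 x [ 1.3e-03 -4.0e-04 -1.0e+00]
```

Emit:
play_rows(
  rows=[
    [[0,1.5,0],0,5],
    [[0,4,0],0,5],
    [[0.5,5.4,0],0,5],
    [[1.5,5.7,0],0,5],
    [[3,5.7,0],0,5],
    [[5,5.7,0],0,5],
    [[6.5,5.7,0],0,5],
    [[6.5,5.7,0],0,5],
  ],
)

```text
time: 12.22
ee_pos: [0.5295, -0.1208, 0.037]
tcp_rot: [171.7, 89.6, 168.5]
wrist_force: [-0.9, 0.6, -0.3]
opening: 0.0505
```

```bash
python3 -c "
from h import *
go([.5320,-.1217,.0135],-3.2)
p,d=bot.camera('scene');crop('scene',p,360,140,430,205,10,'pics/s16.png')
p,d=bot.camera('top');crop('top',p,390,190,520,270,6,'pics/t16.png')
"
```

```text
t 12.2167 pos [ 0.5295 -0.1208  0.037 ] jaw -3.22 q6 80.4 shift [ 2.35 -0.08  0.27] turn -0.02 F [-0.89  0.59 -0.26] open 50.5 x [-0.0066  0.0013 -1.    ]
```

View pics/s16.png

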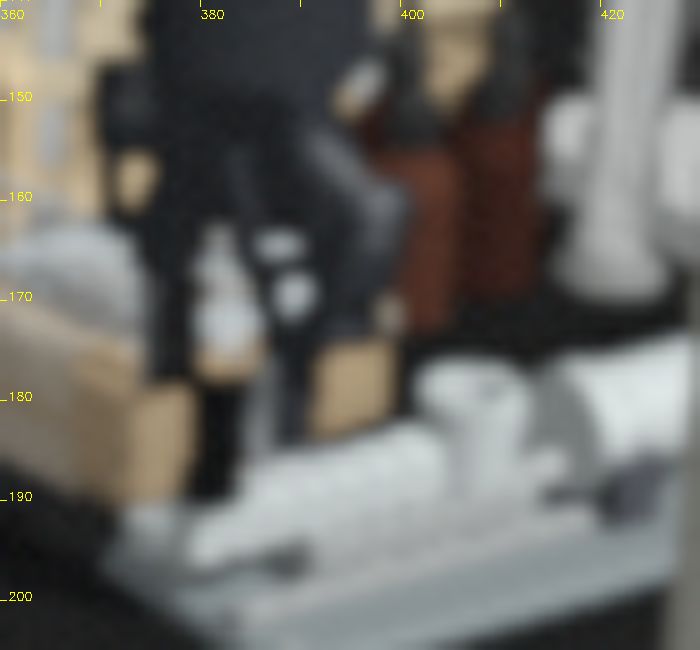

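View pics/t16.png

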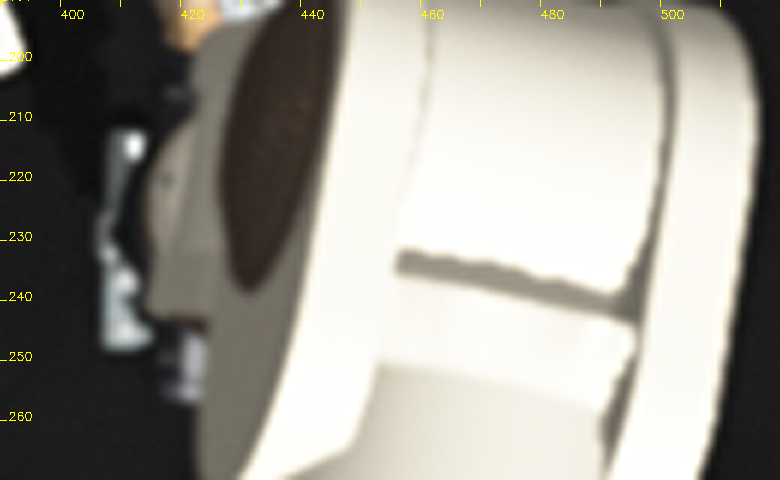

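Emit:
play_rows(
  rows=[
    [[0.6,-0.1,0.1],0,5],
    [[1.2,-0.1,0.1],0,5],
    [[1.8,-0.1,0.1],0,5],
    [[2.1,-0.1,0.1],0,5],
    [[2.1,-0.1,0.1],0,5],
    [[2.1,-0.1,0.1],0,5],
  ],
)

```text
time: 12.82
ee_pos: [0.533, -0.122, 0.0207]
tcp_rot: [167.3, 90.0, 164.0]
wrist_force: [-0.7, -0.7, 0.2]
opening: 0.0499
```

```bash
python3 -c "
from h import *
go([.5320,-.1217,.0135],-3.2)
p,d=bot.camera('scene');crop('scene',p,360,140,430,205,10,'pics/s17.png')
"
```

```text
t 12.8167 pos [ 0.533  -0.122   0.0207] jaw -3.21 q6 80.3 shift [ 0.72  0.03 -0.1 ] turn -0.01 F [-0.74 -0.67  0.23] open 49.9 x [-3.e-04  1.e-04 -1.e+00]
```

View pics/s17.png

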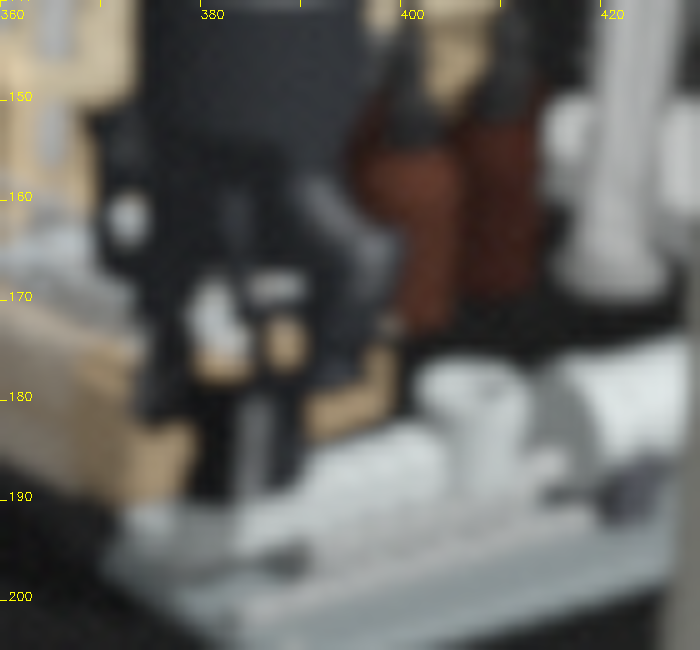

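Emit:
play_rows(
  rows=[
    [[0.3,0,-0.1],0,5],
    [[0.5,0,-0.1],0,5],
    [[0.5,0,-0.1],0,3],
    [[0.5,0,-0.1],0,1],
    [[0.5,0,-0.1],0,1],
    [[0.5,0,-0.1],0,1],
    [[0.5,0,-0.1],0,1],
    [[0.5,0,-0.1],0,1],
    [[0.5,0,-0.1],0,1],
  ],
  squeeze=50,
)

```text
time: 13.62
ee_pos: [0.5321, -0.122, 0.0159]
tcp_rot: [40.0, 90.0, 36.8]
wrist_force: [-1.0, 1.0, 0.6]
opening: 0.0207
```

```bash
python3 -c "
from h import *
go([.5320,-.1217,.0135],-3.2)
p,d=bot.camera('scene');crop('scene',p,360,140,430,205,10,'pics/s18.png');np.save('pics/ref18.npy',p)
"
```

```text
t 13.6167 pos [ 0.5321 -0.122   0.0159] jaw -3.21 q6 80.3 shift [ 0.24  0.03 -0.01] turn -0.01 F [-1.02  1.03  0.62] open 20.7 x [ 1.e-04  1.e-04 -1.e+00]
```

View pics/s18.png

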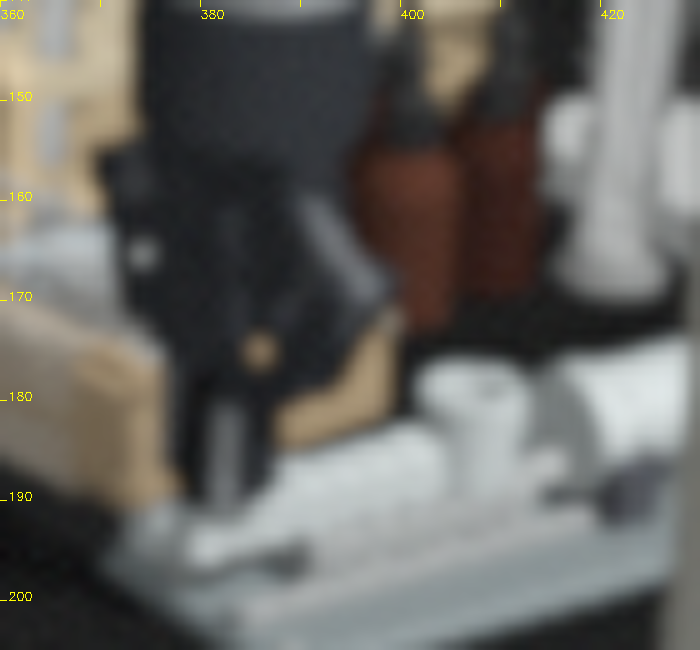

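Emit:
play_rows(
  rows=[
    [[0,0.1,0],0,1],
    [[0,0.1,0],0,1],
  ],
)

```text
time: 13.83
ee_pos: [0.5323, -0.1211, 0.0158]
tcp_rot: [-60.1, 90.0, -63.3]
wrist_force: [-0.8, -1.4, 0.2]
opening: 0.0207
```

Emit:
play_rows(
  rows=[
    [[0,0.1,0],0,1],
    [[0,0.1,0],0,1],
  ],
)

```text
time: 14.0
ee_pos: [0.5323, -0.1202, 0.0158]
tcp_rot: [-66.7, 90.0, -70.0]
wrist_force: [-0.4, -2.3, 0.7]
opening: 0.0212
```

Emit:
play_rows(
  rows=[
    [[0,0.1,0],0,1],
    [[0,0.1,0],0,1],
  ],
)

```text
time: 14.17
ee_pos: [0.5323, -0.1192, 0.0158]
tcp_rot: [-68.6, 90.0, -71.8]
wrist_force: [0.3, -3.1, 0.1]
opening: 0.0206
```

Emit:
play_rows(
  rows=[
    [[0,0.1,0],0,1],
    [[0,0.1,0],0,1],
  ],
)

```text
time: 14.33
ee_pos: [0.5324, -0.118, 0.0158]
tcp_rot: [-41.5, 90.0, -44.7]
wrist_force: [-0.4, -2.7, 0.9]
opening: 0.0206
```

Emit:
play_rows(
  rows=[
    [[0,0.1,0],0,1],
    [[0,0.1,0],0,1],
  ],
)

```text
time: 14.5
ee_pos: [0.5324, -0.117, 0.0158]
tcp_rot: [-14.4, 90.0, -17.6]
wrist_force: [1.0, -2.5, 0.6]
opening: 0.0209
```

```bash
python3 -c "
from h import *
for f in ('pics/t10.png','pics/t15.png'):
  g=cv2.imread(f).mean(2)
  for v in (211,212,213,214,215,216,217):
    r=g[int((v-190+.5)*6), :][int((418-390)*6):int((430-390)*6)]
    us=390+(np.arange(int((418-390)*6),int((430-390)*6))+.5)/6-.5
    bg=np.median(np.r_[r[:10],r[-10:]]);w=np.clip(bg-20-r,0,None);print(f,v,bg,(w*us).sum()/max(w.sum(),1),w.max(), (us[w>w.max()/2].min(),us[w>w.max()/2].max()) if w.max()>0 else '')
"
```

```text
pics/t10.png 211 46.666666666666664 429.41666666666515 0.9999999999999964 (np.float64(429.4166666666667), np.float64(429.4166666666667))
pics/t10.png 212 141.0 424.71032536520585 42.0 (np.float64(421.25), np.float64(429.4166666666667))
pics/t10.png 213 226.5 423.4887909423416 114.5 (np.float64(421.4166666666667), np.float64(424.9166666666667))
pics/t10.png 214 250.16666666666669 423.0110242085661 89.16666666666669 (np.float64(422.0833333333333), np.float64(424.4166666666667))
pics/t10.png 215 246.33333333333331 423.31241331484046 29.99999999999997 (np.float64(422.75), np.float64(423.9166666666667))
pics/t10.png 216 247.5 0.0 0.0 
pics/t10.png 217 247.16666666666669 0.0 0.0 
pics/t15.png 211 46.166666666666664 286.24999999999744 0.49999999999999645 (np.float64(429.4166666666667), np.float64(429.4166666666667))
pics/t15.png 212 138.5 424.7179021780665 39.83333333333333 (np.float64(421.25), np.float64(429.4166666666667))
pics/t15.png 213 224.16666666666669 423.5222134435396 114.50000000000001 (np.float64(421.25), np.float64(424.9166666666667))
pics/t15.png 214 249.0 423.0073344810271 90.33333333333334 (np.float64(422.0833333333333), np.float64(424.4166666666667))
pics/t15.png 215 245.0 423.30352644836273 32.66666666666666 (np.float64(422.75), np.float64(423.9166666666667))
pics/t15.png 216 246.83333333333331 0.0 0.0 
pics/t15.png 217 245.66666666666669 419.7833333333333 1.3333333333333428 (np.float64(419.5833333333333), np.float64(419.9166666666667))
```

```bash
python3 -c "
from h import *
d=np.load('pics/top0.npy');C=cloud('top',d)
print('rider');print((C[209:218,419:429,2]*1000).astype(int))
print('idx');print((C[212:228,438:448,2]*1000).astype(int))
print('deck',np.median(C[230:236,432:446,2]),'base',np.median(C[242:247,415:495,2]),'table',np.median(C[262:270,410:500,2]))
"
```

```text
rider
[[-1  2 -1 -4  0 -1 -4 -2  0  2]
 [ 1 -3 29 32 30 31 31  1 -1 -5]
 [ 0 20 29 33 34 30 33 -2  0  1]
 [ 4 16 33 33 33 33 33  0  2  0]
 [20 23 28 32 33 35 31 19 22 23]
 [21 19 29 31 31 32 27 27 20 22]
 [23 20 22 20 17 19 19 20 24 25]
 [24 21 19 20 20 21 21 18 24 23]
 [23 18 20 23 22 21 20 20 21 23]]
idx
[[   3   -1   -4    1    0   -1   -3   -1    0    0]
 [   5    6    4    9    5    0    0   -1    0   -2]
 [  20   21   25   21   24   22   22   21   23   20]
 [  21   23   19   21   26   25   18   24   23   21]
 [  19   20   20   26   24   20   23   21   18   19]
 [  23   19   20   17   26   23   21   21   24   21]
 [  18   20   15   19   24   21   22   23   15   23]
 [  11   11   13   17   25   27   21   21   23 1154]
 [   7    6    9   27   28   26   10   10    9    8]
 [   9    8   11   21   30   26   10    8   12   12]
 [  11   10   11   20   22   27   13   11    5   12]
 [  19   16   17   25   27   27   15   14    9 1154]
 [  22   17   14   23   27   28   15   20   15   16]
 [  31   28   29   31   28   29   28   26   15   16]
 [  28   29   28   32   29   31   31   28   32   28]
 [  29   31   31   26   30   24   31   30   27   31]]
deck 0.029547577450291795 base 0.009649408355134614 table -0.0004262512975746757
```

```bash
python3 -c "
from h import *
p,d=bot.camera('scene');cv2.imwrite('pics/s19raw.png',p)
o=bot.get_obs();print(o['time'],o['ee_pos'],o['wrist_force'],toG(o['ee_pos']))
"
```

```text
14.55 [ 0.53243957 -0.11699574  0.01584142] [ 0.753614   -2.5083383   0.05988258] [110.40864191  -0.57729043]
```

Emit:
play_rows(
  rows=[
    [[0,0.3,0],0,1],
    [[0,0.6,0],0,1],
    [[0,1.0,0],0,1],
    [[0,1.4,0],0,1],
    [[0,1.8,0],0,1],
    [[0,2.2,0],0,1],
    [[0,2.6,0],0,1],
    [[0,3.0,0],0,1],
    [[0,3.4,0],0,1],
    [[0,3.7,0],0,1],
    [[0,4.0,0],0,1],
    [[0,4.0,0],0,1],
  ],
)

```text
time: 15.55
ee_pos: [0.5346, -0.0766, 0.0158]
tcp_rot: [114.0, 90.0, 110.8]
wrist_force: [-0.2, -3.9, 1.1]
opening: 0.0208
```

```bash
python3 -c "
from h import *
p,d=bot.camera('scene');cv2.imwrite('pics/s20raw.png',p);crop('scene',p,360,140,430,205,10,'pics/s20.png')
q,d=bot.camera('top');crop('top',q,380,180,520,270,5,'pics/t20.png')
o=bot.get_obs();print(o['time'],o['ee_pos'],o['wrist_force'],toG(o['ee_pos']),o['opening'])
"
```

```text
15.65 [ 0.53459444 -0.07698277  0.0157903 ] [-0.54933091 -4.68006158  1.2704601 ] [150.47951073  -0.49521903] 0.021071406740230173
```

View pics/s20.png

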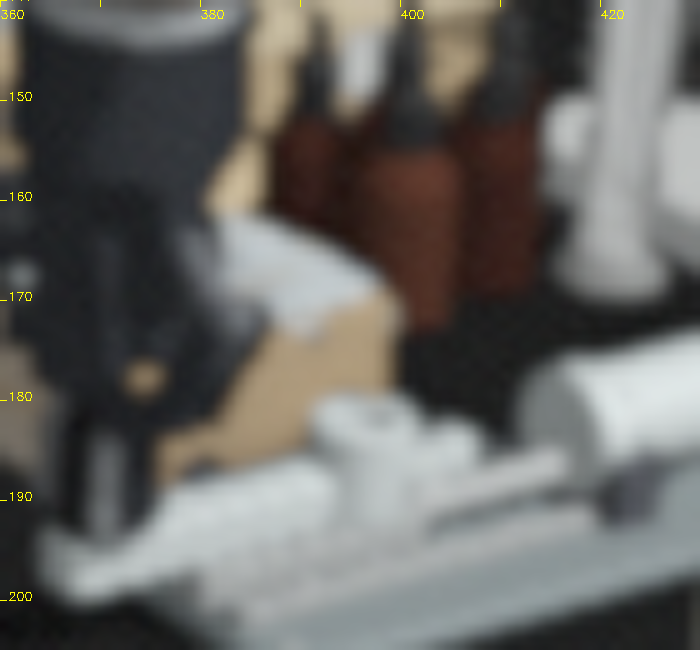

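View pics/t20.png

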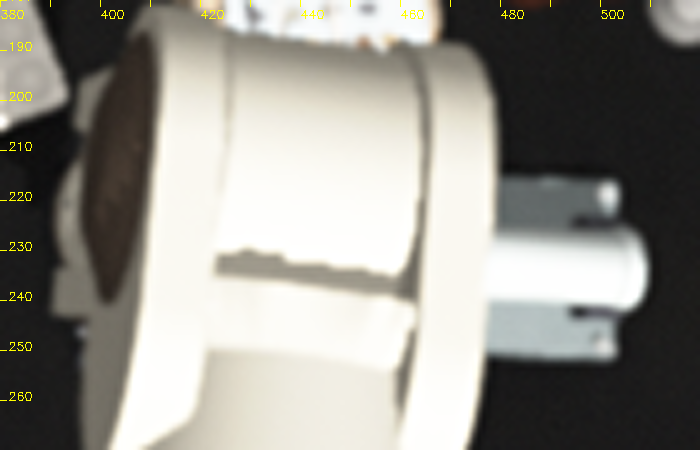

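```bash
python3 -c "
from h import *
a=np.load('pics/ref18.npy');b=cv2.imread('pics/s19raw.png');c=cv2.imread('pics/s20raw.png')
def W(x,y,z): return np.r_[G0+ex*x/1e3+ey*y/1e3,z/1e3]
k=8
up=lambda i,u0,v0,u1,v1:cv2.resize(i[v0:v1,u0:u1],None,fx=k,fy=k,interpolation=cv2.INTER_CUBIC)
def match(src,dst,box,dwin):
    t=up(src,*box);r=cv2.matchTemplate(up(dst,*dwin),t,cv2.TM_CCOEFF_NORMED);_,m,_,l=cv2.minMaxLoc(r)
    return m,l[0]/k+dwin[0]-box[0],l[1]/k+dwin[1]-box[1]
print('18->19 sleeve',match(a,b,(401,174,411,187),(395,168,417,193)))
for bx in ((401,175,411,187),(401,175,412,184),(402,176,410,186)):
  print('19->20',match(b,c,bx,(383,172,407,197)))
for s in(0,3,38,40,42,44): print(s,proj('scene',W(s,0,62))-proj('scene',W(0,0,62)))
"
```

```text
18->19 sleeve (0.9957541823387146, -1.125, 0.125)
19->20 (0.8395928740501404, -9.625, 3.0)
19->20 (0.8298858404159546, -9.5, 3.0)
19->20 (0.9232490062713623, -9.875, 2.75)
0 [[0. 0.]]
3 [[-0.72257521  0.19509819]]
38 [[-9.24591241  2.49623347]]
40 [[-9.73820021  2.62913038]]
42 [[-10.23105972   2.76218039]]
44 [[-10.72449175   2.89538373]]
```

Emit:
play_rows(
  rows=[
    [[0,0.3,0],0,1],
    [[0,0.6,0],0,1],
    [[0,0.8,0],0,1],
    [[0,0.9,0],0,1],
    [[0,0.95,0],0,1],
    [[0,0.95,0],0,1],
    [[0,0.95,0],0,1],
  ],
)

```text
time: 16.23
ee_pos: [0.5351, -0.0678, 0.0158]
tcp_rot: [-139.1, 90.0, -142.4]
wrist_force: [0.1, -4.8, 1.1]
opening: 0.0212
```

```bash
python3 -c "
from h import *
c=cv2.imread('pics/s19raw.png')
p,d=bot.camera('scene');cv2.imwrite('pics/s21raw.png',p);crop('scene',p,360,160,420,205,12,'pics/s21.png')
o=bot.get_obs();print(o['time'],o['ee_pos'],o['wrist_force'],toG(o['ee_pos']),o['opening'])
"
```

```text
16.2833 [ 0.53512519 -0.06776856  0.01580441] [-0.07974535 -4.79735999  0.71525166] [159.70897565  -0.51078923] 0.02119113289937396
```

View pics/s21.png

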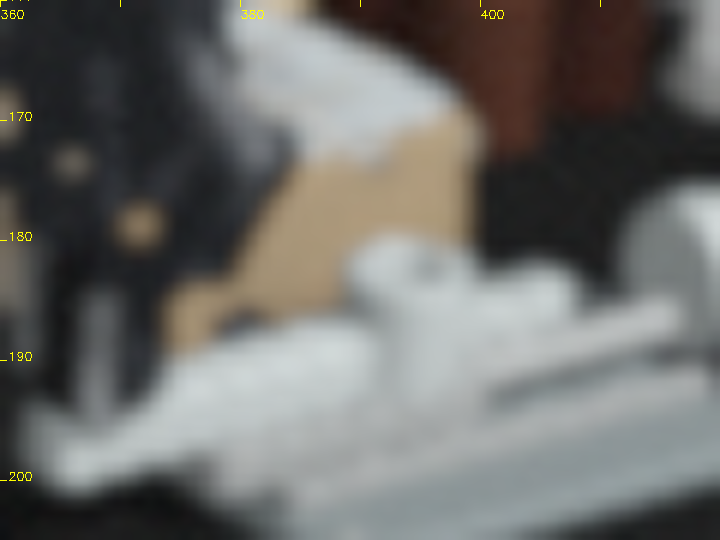

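Emit:
play_rows(
  rows=[
    [[0,0.03,0],0,1],
    [[0,0.03,0],0,1],
    [[0,0.03,0],0,1],
    [[0,0.03,0],0,1],
    [[0,0.03,0],0,1],
    [[0,0.03,0],0,1],
    [[0,0.03,0],0,1],
    [[0,0.03,0],0,1],
    [[0,0.03,0],0,1],
    [[0,0.03,0],0,1],
    [[0,0.03,0],0,1],
    [[0,0.03,0],0,1],
  ],
)

```text
time: 17.28
ee_pos: [0.5352, -0.0675, 0.0158]
tcp_rot: [-97.7, 90.0, -101.0]
wrist_force: [0.8, -5.0, 0.9]
opening: 0.0208
```

Emit:
play_rows(
  rows=[
    [[0,0,0],0,1],
    [[0,0,0],0,1],
    [[0,0,0],0,1],
    [[0,0,0],0,1],
    [[0,0,0],0,1],
    [[0,0,0],0,1],
    [[0,0,0],0,1],
    [[0,0,0],0,1],
    [[0,0,0],0,1],
    [[0,0,0],0,1],
    [[0,0,0],0,1],
    [[0,0,0],0,1],
  ],
)

```text
time: 18.28
ee_pos: [0.5352, -0.0675, 0.0158]
tcp_rot: [-86.8, 90.0, -90.0]
wrist_force: [0.8, -5.6, 0.7]
opening: 0.021
```

Emit:
play_rows(
  rows=[
    [[0,0,0],0,1],
    [[0,0,0],0,1],
    [[0,0,0],0,1],
    [[0,0,0],0,1],
    [[0,0,0],0,1],
    [[0,0,0],0,1],
  ],
)

```text
time: 18.78
ee_pos: [0.5351, -0.0675, 0.0158]
tcp_rot: [-99.8, 90.0, -103.0]
wrist_force: [-0.5, -5.5, 0.9]
opening: 0.0209
```

```bash
python3 -c "
from h import *
o=bot.get_obs();print(o['time'],o['ee_pos'],o['wrist_force'],toG(o['ee_pos']),o['opening'])
"
```

```text
18.7833 [ 0.53513804 -0.06750646  0.01579681] [-0.49363501 -5.45668226  0.93934064] [159.97138647  -0.50899142] 0.020914356131048
```

Emit:
play_rows(
  rows=[
    [[0,-0.1,0],0,1],
    [[0,-0.25,0],0,1],
    [[0,-0.45,0],0,1],
    [[0,-0.65,0],0,1],
    [[0,-0.85,0],0,1],
    [[0,-1.05,0],0,1],
    [[0,-1.25,0],0,1],
    [[0,-1.45,0],0,1],
    [[0,-1.65,0],0,1],
    [[0,-1.85,0],0,1],
    [[0,-2.05,0],0,1],
    [[0,-2.25,0],0,1],
  ],
)

```text
time: 19.78
ee_pos: [0.5339, -0.0899, 0.0158]
tcp_rot: [74.4, 90.0, 71.2]
wrist_force: [0.1, -4.1, 1.0]
opening: 0.021
```

Emit:
play_rows(
  rows=[
    [[0,-0.2,0],0,1],
    [[0,-0.4,0],0,1],
    [[0,-0.6,0],0,1],
    [[0,-0.8,0],0,1],
    [[0,-1.0,0],0,1],
    [[0,-1.2,0],0,1],
    [[0,-1.4,0],0,1],
    [[0,-1.6,0],0,1],
    [[0,-1.8,0],0,1],
    [[0,-2.0,0],0,1],
    [[0,-2.15,0],0,1],
    [[0,-2.3,0],0,1],
  ],
)

```text
time: 20.78
ee_pos: [0.5326, -0.1129, 0.0158]
tcp_rot: [56.3, 90.0, 53.1]
wrist_force: [0.6, -3.1, 1.2]
opening: 0.021
```

```bash
python3 -c "
from h import *
o=bot.get_obs();print(o['time'],o['ee_pos'],o['wrist_force'],toG(o['ee_pos']),o['opening'])
"
```

```text
20.7833 [ 0.53264327 -0.11288066  0.01579646] [ 0.60804346 -3.14576743  1.21802124] [114.52867239  -0.55096789] 0.020999373711886704
```

Emit:
play_rows(
  rows=[
    [[0,-0.1,0],0,1],
    [[0,-0.2,0],0,1],
    [[0,-0.3,0],0,1],
    [[0,-0.4,0],0,1],
    [[0,-0.5,0],0,1],
    [[0,-0.6,0],0,1],
    [[0,-0.6,0],0,1],
  ],
)

```text
time: 21.37
ee_pos: [0.5323, -0.1189, 0.0158]
tcp_rot: [-79.3, 90.0, -82.5]
wrist_force: [-0.7, -3.6, 1.6]
opening: 0.0211
```

Emit:
play_rows(
  rows=[
    [[0,-0.1,0],0,1],
    [[0,-0.1,0],0,1],
  ],
)

```text
time: 21.53
ee_pos: [0.5322, -0.1199, 0.0158]
tcp_rot: [-83.8, 90.0, -87.0]
wrist_force: [0.4, -3.7, 0.8]
opening: 0.0208
```

Emit:
play_rows(
  rows=[
    [[0,-0.1,0],0,1],
    [[0,-0.1,0],0,1],
  ],
)

```text
time: 21.7
ee_pos: [0.5322, -0.1204, 0.0158]
tcp_rot: [85.1, 89.9, 81.9]
wrist_force: [0.1, 0.6, 2.8]
opening: 0.0208
```

Emit:
play_rows(
  rows=[
    [[0,-0.1,0],0,1],
    [[0,-0.1,0],0,1],
  ],
)

```text
time: 21.87
ee_pos: [0.5322, -0.1213, 0.0159]
tcp_rot: [81.8, 89.9, 78.6]
wrist_force: [-0.4, 3.3, 3.6]
opening: 0.0209
```

Emit:
play_rows(
  rows=[
    [[0,-0.1,0],0,1],
    [[0,-0.1,0],0,1],
  ],
)

```text
time: 22.03
ee_pos: [0.5321, -0.1225, 0.0159]
tcp_rot: [74.5, 90.0, 71.3]
wrist_force: [0.1, 2.8, 4.0]
opening: 0.0208
```

Emit:
play_rows(
  rows=[
    [[0,0,0],0,2.5],
    [[0,0,0],0,4],
    [[0,0,0],0,5],
    [[0,0,0],0,5],
    [[0,0,0],0,5],
    [[-0.5,0,0],0,5],
    [[-1.5,0,0],0,5],
    [[-3,0,0],0,5],
    [[-5.5,0,0],0,5],
    [[-8.5,0,0],0,5],
    [[-12,0,0],0,5],
    [[-15,0,0],0,5],
  ],
)

```text
time: 23.03
ee_pos: [0.5319, -0.1227, 0.169]
tcp_rot: [-11.8, 89.9, -15.0]
wrist_force: [1.2, -0.4, -0.1]
opening: 0.0499
```

```bash
python3 -c "
from h import *
go([.33,-.02,.2],-3.2)
"
```

```text
t 23.0333 pos [ 0.5319 -0.1227  0.169 ] jaw -3.22 q6 80.2 shift [ -3.14   9.12 -20.73] turn -0.02 F [ 1.18 -0.43 -0.11] open 49.9 x [ 1.5e-03 -4.0e-04 -1.0e+00]
```

Emit:
play_rows(
  rows=[
    [[-3,3,-3],0,5],
    [[-3,6,-7],0,5],
    [[-3,9,-10],0,5],
    [[-3,12,-13.5],0,5],
    [[-3,15,-17],0,5],
    [[-3,18,-20],0,5],
    [[-3,20,-21],0,5],
    [[-3,20,-21],0,5],
    [[-3,20,-21],0,5],
  ],
)

```text
time: 23.78
ee_pos: [0.3325, 0.0904, 0.1973]
tcp_rot: [22.0, 89.8, 19.0]
wrist_force: [-0.2, 0.1, -0.4]
opening: 0.0503
```

```bash
python3 -c "
from h import *
p,d=bot.camera('top');cv2.imwrite('pics/tend.png',p);crop('top',p,400,200,520,265,6,'pics/t30.png')
p,d=bot.camera('scene');crop('scene',p,360,150,440,210,9,'pics/s30.png')
a=cv2.imread('pics/top0.png');g=cv2.imread('pics/tend.png').mean(2)
for v in range(213,217):print(g[v,418:430].astype(int))
for v in (219,220,221,222,223):print(g[v,436:450].astype(int))
"
```

```text
[255 254 220 167 123  95 110 148 185 200 199 204]
[255 252 234 213 186 147 163 216 244 245 245 252]
[251 248 239 246 240 204 218 249 253 246 244 251]
[253 249 244 252 250 236 240 253 253 249 247 251]
[186 175 164 169 165 124  70  63 106 134 143 146 147 149]
[106 104 106 116 113  87  48  48  85 110 115 117 119 118]
[100 101 102 103  98  77  45  46  80 102 104 105 104 103]
[113 115 115 114 105  80  47  48  82 101 105 103 103 102]
[128 130 131 125 115  88  52  52  89 111 113 111 107 109]
```

View pics/t30.png

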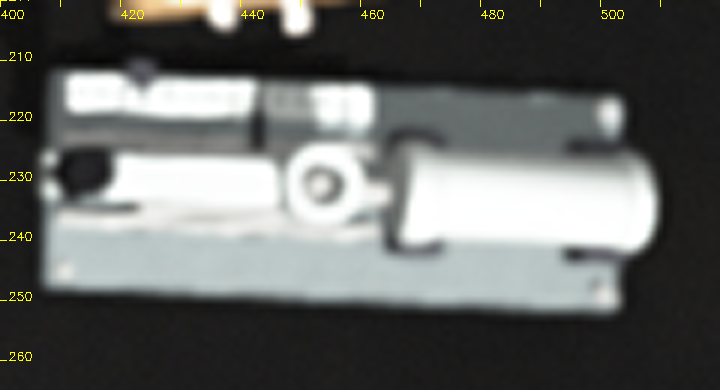

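View pics/s30.png

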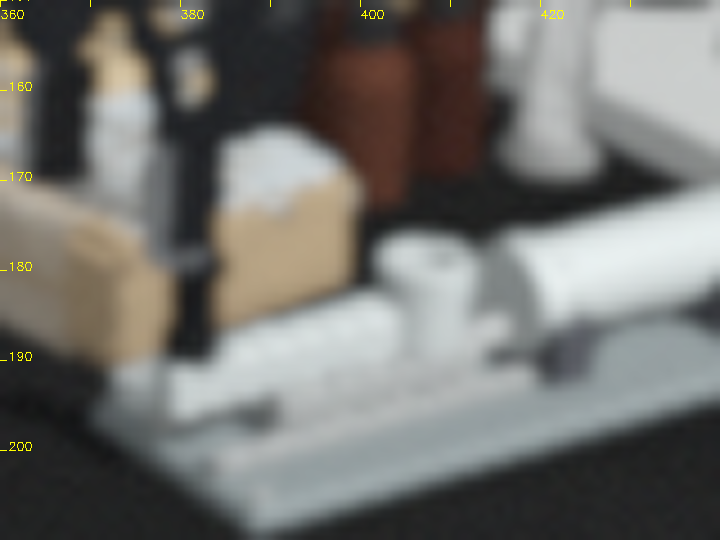

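View pics/tend.png

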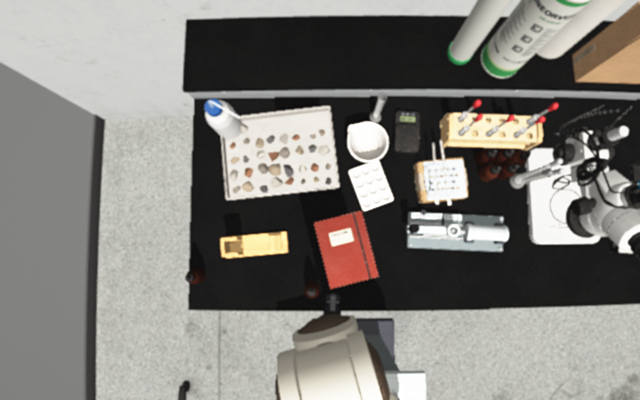

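```bash
python3 -c "
from h import *
o=bot.get_obs();print(o['time'],o['ee_pos'],o['wrist_force'])
bot.job_done()"
```

```text
23.8833 [0.33392441 0.08874554 0.19656365] [ 0.18186971 -0.41864366 -0.00621189]
the job is handed in; nothing more can be done
```

The pull test is done and handed in at 23.9 s of the 61 s limit. I could not see the index and rider in line during the hold, because the arm blocked the top view and the bar blocked the other.

- **Seating:** I lifted the drawbar off the rest by its bar, lowered the sleeve onto the spigot until it bottomed at about 4.5 N, and let go.
- **Pull:** I gripped the drawbar by its black grip and pulled the slide to about 52.8 mm. That figure comes from the arm position, using the force onset and release for the home position. The rider's position measured from the pictures is about 53 mm, give or take 1 mm, so the index lined up within measuring error and aimed slightly short.
- **Hold and return:** I held for about 2.5 s, then eased back at about 24 mm/s, slower near the end. The spring force dropped off at the same arm position where it had begun, so the slide is home.
- **Last pictures:** The drawbar looks level and seated, with the spigot visible in the bore. The index is back at column 442.5, where it started, and the rider is unmoved at 423.3. The other things look undisturbed by eye, and the arm is clear of everything.
- **One disagreement:** The reported TCP height read about 39 mm lower than the fingertips seen in the depth images. I worked to the camera heights and contact forces instead, and I did not find the cause.

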